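Stack an empty tote on a tote of finished prints

ROBOT

A 7-joint arm with a two-finger parallel gripper is mounted at the origin on the work surface. World frame = base frame: x ahead of the robot, y to its left, z up, the work surface at z = 0. Lengths are in m, angles in rad, forces in N, time in s.
With the tool pointing down it reaches from about 0.4 to 0.85 m from the base axis. Payload 4.5 kg.
Tool frame: the origin (TCP) lies on the centre line of the jaws, within the pads' length; the fingertips stand robot.finger_overhang ahead of it and the grasp point (between the pads) lies 2 mm behind it (robot.finger_overhang is the distance from the TCP to the fingertips, in m); z points along the fingers, y is the direction in which the jaws open and shut (so a half turn about z gives the same grasp; the last joint's range is limited). The gripper opens to 85 mm and grips with 20 to 120 N. Pads are 22 mm wide; open, the fingers measure 114 mm over their backs; the gripper's body (76 mm by 85 mm) begins 54 mm behind the grasp point. The pads swing forward as they close: fully open they stand 13 mm farther back than shut.
Start: joints at [1.187, 0.689, -0.195, 1.565, 0.157, 0.902, -0.215], TCP at [0.254, -0.571, 0.248] pointing down, gripper open.
Joint ranges: [-3.01, 3.01], [-0.46, 2.08], [-1.47, 1.51], [0.13, 2.56], [-1, 4.14], [0.04, 2.09], [-2.66, 2.66]. Speed limits (rad/s): [2.57, 2.57, 3.14, 3.14, 3.14, 3.14, 3.14].

INTERFACE

Orientations are given as a rotation vector (axis times angle).
In Python, from bench import robot gives the robot as it stands. The module is installed in compiled form; this text tells all that it offers.
- The arm moves only by the tool step_arm, never from a script. Its argument "deltas" is a list that holds one entry, the list of rows, each a list of 7 numbers: the shift along the tool's x, y, z in units of 2.5 cm (1.0 is 2.5 cm), then the turn, a rotation vector about the tool's x, y, z in units of 4 degrees (1.0 is 4 degrees), then the closure, from 0 (fully open) to 1 (shut). A call has exactly 5 rows; each row shifts and turns the commanded pose from where the row before left it, along the tool's axes as they then stand; what a row does not reach is not made up. A row lasts 1/12 s, in which the tool goes at most 41.7 mm and 7.16 degrees, less where a joint would pass 70% of its speed; a pose out of reach is approached as far as the arm can. A call with a number of a shift or a turn outside -1 to 1 is refused whole. A call with a gripper value outside its range is refused whole. The fingers move at their own pace and stop on an object; "newtons" is the grip in N (left out, the last holds). Time passes only in rows, so rows that do not move let the fingers close, or fill a call up. It gives the time, the measured TCP pose, the force and the opening at its end, in the units of the state.
- robot.observe(): the state, without advancing time (a new reading comes with each control period).
- robot.read_camera(name): name is "side" or "top" or "wrist"; returns the picture (480x640x3 uint8, red, green, blue); there is no depth.
- robot.camera_model(name): a dict with "fovy" (degrees; the focal length in pixels is half the picture's height over the tangent of half this angle, whatever the lens; pixels are square), "cx", "cy" (the principal point, pixels), "extrinsics" (4x4, takes a point from camera to world coordinates); the wrist camera has in their place "mount" (4x4, takes a point from camera to tool coordinates, whose origin is the TCP and whose axes are the flange's). Camera axes: x right, y up, looking along -z (the intrinsics and any distortion apply to the point x, -y, -z); pixel columns grow to the right and rows downward; lengths in m; the calibration is good to about 2 mm. A picture is of the moment at which its call begins: read the wrist's pose just before it. camera_model takes no time and is no camera call.
- robot.close_job(): hands the job in, once; it reports no verdict.
The state is a dict: "time": time; "joint_positions": joint angles; "dq": joint speeds; "tau": joint torques, N m; "ee_pos": TCP position; "ee_rot": TCP orientation; "force": force on the tool from outside, world axes, zero at the start; "torque": the same for the moment, N m; "gripper_width": finger opening in m.
Only numpy, scipy, OpenCV 4.12 (cv2) and the standard library are available. Lean on these libraries where they do the work, as an engineer would, in place of code of your own. Each camera call takes 0.05 s, during which the arm holds its last target.

TASK

The top tote of the nested stack is full of finished 3D prints, so the empty tote beside it must be stacked on it, not nested into it: lift the empty tote, turn it half round so that its feet come down in the shallow saddles of the full tote instead of through the deep slots onto the prints, and then press its latch end down gently until the latch has gone over and the tote sits fully home and level all round. Push with no more than about 25 N, never touch the prints, keep the stack where it stands, and leave the other things on the table alone.

Things in the scene. Friction and masses are not known exactly. Their poses are not given: they have to be found in the camera images.
- empty: Empty stack-nest tote of plain grey plastic, 234 (x) x 184 (y) x 80 mm, 0.25 to 0.42 kg, alone on the table. Origin: middle of the underside, level with its feet; z up. Its x axis starts within 0.65 rad of the full tote's, the way round that would nest; to stack, the x axes must be opposite. Rim: upright band over the top 24 mm (z 56 to 80). Inner floor z = 5.
- empty_grip_a (a point): Top middle of the plain long-side rim of the empty tote, at (0, 86, 80) mm in its frame. The band here is 12 mm thick (y 80 to 92), 24 mm tall, can be pinched from above; the same at (0, -86, 80). The mass centre is 86 mm away and lower: grip hard (50 N or more).
- empty_feet_a (a point): Underside of the empty tote between two feet, (106, 0, 0) mm in its frame. Feet: 22 mm wide, their outer faces at x = +-106, undersides z = 0: at y = +-33 on this +x end, at y = +-65 on the -x end. They are the closed bottoms of deep slots in the end walls.
- empty_latch (a point): Top middle of the rim at the empty tote's -x (latch-rib) end: (-107, 0, 80) mm in its frame. The solid rim here (20 mm thick in x, 40 mm in y) is the place to press with shut fingers. Below it, at z = 5, a latch rib 26 mm wide juts out of the end wall.
- empty_far (a point): Top middle of the rim at the empty tote's +x end, (107, 0, 80) mm in its frame; it is fully home when it lies 146 mm above the full tote's origin, and so is empty_latch.
- full: Tote of the same make, full of prints, upper one of the stack; axes as the empty tote's. Stacked fully home, the empty tote's origin lies 66 mm above this one, in line with it (play 1 mm along x, 1.5 mm along y each way). Each end wall has two deep slots down to the floor (y = +-33 at +x, +-65 at -x); through them a tote with x the same way round drops onto the prints.
- saddles: Ledges of the full tote, origin at (0, 0, 66) mm in its frame, the level of their tops: the floors of its four shallow saddles in the rim of the ends, 25 mm wide, open upwards and inwards, backs at x = +-107: y = +-65 at its +x end, y = +-33 at its -x end. The feet of a tote turned half round stand in them, 14 mm below the rim.
- full_latch (a point): Top middle of the rim at the full tote's tongue end, (107, 0, 80) mm in its frame; stacked, empty_latch lies 66 mm above it. The spring tongue here (25 mm wide) first holds the rib end 5 to 9 mm high, feet 5 to 9 mm deep in the saddles; the tote's weight does not pass it. A push of 6 to 13 N on the rim above drives the rib past it, all the way down to the ledges, where it stops hard and stays.
- stack: Lower tote of the stack, same make, empty, loose on the table; axes as the full tote's. The full tote is not home in it: it rides springily on the tapered walls, 14 to 18 mm high (home: 36 mm between the origins), sinks 2 mm per newton of load and comes back up; so a push takes it down with the tote on it before the latch gives. All with prints 1.1 kg; slides on the table at about 4 N sideways.
- prints: White 3D prints on the floor of the full tote (origin: middle of that floor, 5 mm above its origin), up to 57 mm tall, tops 18 mm or more below its rim; a stacked tote clears them by 4 mm, a nested one lands on them. Not to be touched.
- pen: Bystander: white 3D-printing pen, 160 mm long, 22 mm thick, lying along its x; origin under its middle.
- spool: Bystander: small filament spool lying flat, diameter 104 mm, 44 mm high; origin under its centre.
- bust: Bystander: small white printed bust, 76 mm tall, 54 mm wide, upright; origin under its centre.
- scraper: Bystander: print scraper with wooden handle, 160 mm long, 50 mm wide blade, lying along its x; origin under its middle.

How it is judged:
At the end, for the whole second after the job is handed in: The empty tote is stacked half a turn round on the full one, its latch-rib end over the full tote's tongue end within 6 mm, both of its ends fully down (within 1.5 mm of the seated height), level, the stack upright, everything at rest and let go (horizontal distance between empty_latch and full_latch below 0.006 m and z of empty_latch in the frame of full between 0.14 and 0.1475 m and z of empty_far in the frame of full below 0.1475 m and angle between empty's own z axis and vertical below 0.03 rad and angle between stack's own z axis and vertical below 0.02 rad and linear speed of empty below 0.01 m/s); the robot touches nothing.
It fails at once if the prints are touched by the empty tote, the gripper or the arm (contact force between any of empty, the fingers, the arm and prints above 0.5 N).
It fails at once if the feet are pressed onto the saddle ledges with over 32 N (a push of about 25 N plus the tote's own weight and the latch's pull) (contact force between empty and saddles above 32 N).
It fails at once if the totes are forced against each other with over 75 N, all contacts added up, sideways ones too (contact force between empty and stack above 75 N).
It fails at once if the stack is shoved or lifted more than 25 mm from where it stood (distance of stack from where it was at the start of the episode above 0.025 m).
It fails at once if a bystander (pen, spool, bust, scraper) is moved more than 20 mm (distance of any of pen, spool, bust, scraper from where it was at the start of the episode above 0.02 m).
It also fails if it takes over 64 s, if anything falls off the work surface, if the arm or the gripper's body presses on something with over 40 N, if the wrist force passes 120 N, or if a joint passes its speed limit or range.

## Working session

There is one attempt and no reset: what is moved stays moved. The work goes in short steps, Python scripts to look and compute and a tool call to move; the robot and the scene stay as the last step left them, time stands still between calls to the robot, and variables do not carry over. Pictures are saved under pics/ and viewed, and the job is handed in when it is done.

Besides the shell and the picture viewer there is one more tool, called after "Request:" as a command line: name --argument value ..., lists and objects as JSON in quotes. step_arm: Moves the arm, as the interface text tells. Shifts and turns lie within -1 to 1; 1 stands for 2.5 cm of shift or 4 degrees of turn. Its arguments: {"type":"object","properties":{"deltas":{"type":"array"},"newtons":{"type":"number"}},"required":["deltas"]}

```bash
ls; mkdir -p pics; python3 - <<'E'
from bench import robot
import cv2
s=robot.observe()
for k,v in s.items(): print(k,v)
print(robot.finger_overhang)
for n in ("side","top","wrist"):
    print(n,robot.camera_model(n))
for n in ("side","top","wrist"):
    cv2.imwrite(f"pics/{n}0.png",robot.read_camera(n)[:,:,::-1])
E
```

```text
pics
time 0.0
joint_positions [ 1.18682076  0.69000616 -0.19448055  1.5663866   0.15728765  0.90251384
 -0.2151197 ]
dq [ 0.00088326 -0.00238528 -0.00159032  0.00076182  0.00035272  0.00061224
  0.0007524 ]
tau [-2.69114180e-04 -5.39606595e+01 -1.26650602e+00 -1.58540404e+01
  9.11065290e-03  9.49803652e-03 -8.70815420e-07]
ee_pos [ 0.25325734 -0.57068177  0.247458  ]
ee_rot [-3.07148370e+00 -6.51151573e-01  8.59995813e-04]
force [-1.1587529   0.33340033  0.61536506]
torque [-0.00958835 -0.0136807  -0.02804341]
gripper_width 0.08542984209825802
0.017
side {'fovy': 53.857052065838914, 'cx': 318.2381931568605, 'cy': 237.4490343855621, 'extrinsics': array([[ 0.87875802,  0.33057374, -0.34424606,  0.30754311],
       [-0.4770813 ,  0.58827299, -0.65293822, -0.54645498],
       [-0.01333357,  0.73800805,  0.67466016,  0.68093336],
       [ 0.        ,  0.        ,  0.        ,  1.        ]])}
top {'fovy': 48.88996111412428, 'cx': 323.51571281731464, 'cy': 235.18713499632412, 'extrinsics': array([[-2.07112648e-02,  9.95156193e-01, -9.60999183e-02,
         4.92146841e-01],
       [-9.99785163e-01, -2.05365739e-02,  2.80662691e-03,
        -1.70625765e-02],
       [ 8.19469077e-04,  9.61374013e-02,  9.95367735e-01,
         1.24022876e+00],
       [ 0.00000000e+00,  0.00000000e+00,  0.00000000e+00,
         1.00000000e+00]])}
wrist {'fovy': 70.6844809971371, 'cx': 319.5914952231757, 'cy': 235.1214923125353, 'mount': array([[-4.71612338e-04,  9.45154286e-01,  3.26623871e-01,
         8.46293668e-02],
       [ 9.99999378e-01,  1.15517003e-04,  1.10962696e-03,
         6.86686776e-05],
       [ 1.01103807e-03,  3.26624191e-01, -9.45153752e-01,
        -1.25258589e-01],
       [ 0.00000000e+00,  0.00000000e+00,  0.00000000e+00,
         1.00000000e+00]])}
```

View pics/side0.png

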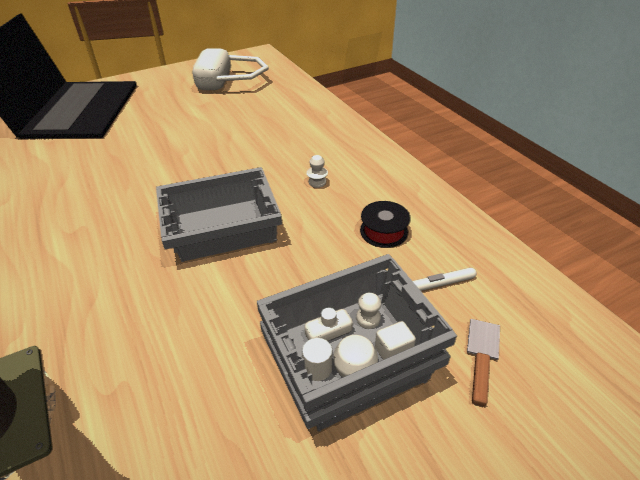

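View pics/top0.png

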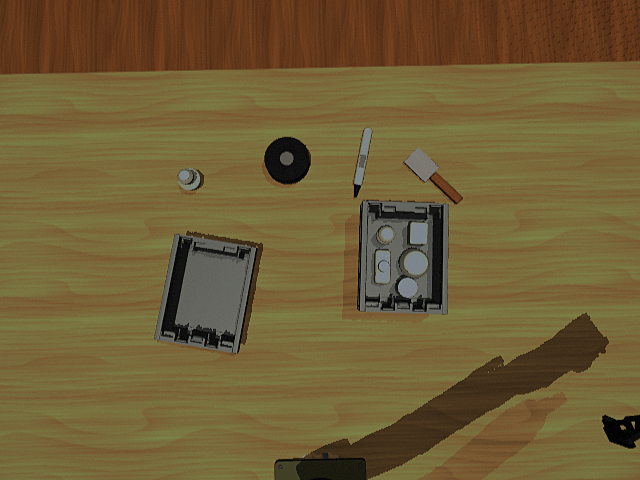

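View pics/wrist0.png

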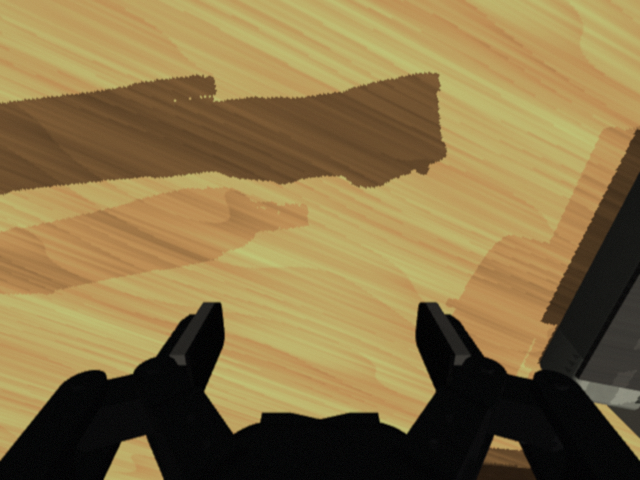

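```bash
python3 - <<'E'
import cv2,numpy as np
im=cv2.imread('pics/top0.png')
a=cv2.resize(im[220:365,140:275],None,fx=4,fy=4,interpolation=cv2.INTER_CUBIC)
b=cv2.resize(im[190:325,335:460],None,fx=4,fy=4,interpolation=cv2.INTER_CUBIC)
def br(x): return np.clip(x.astype(float)*1.8,0,255).astype('u1')
h=max(a.shape[0],b.shape[0]); c=np.zeros((h,a.shape[1]+b.shape[1],3),'u1')
c[:a.shape[0],:a.shape[1]]=br(a); c[:b.shape[0],a.shape[1]:]=br(b)
c=cv2.resize(c,(800,int(h*800/c.shape[1])))
cv2.imwrite('pics/zoom0.png',c); print(c.shape)
s=cv2.imread('pics/side0.png')
d=np.hstack([cv2.resize(s[160:270,140:300],(400,275)),cv2.resize(s[250:430,250:460],(400,343))[:275]])
cv2.imwrite('pics/zoom1.png',cv2.resize(s[240:440,240:500],(780,600),interpolation=cv2.INTER_CUBIC))
E
```

```text
(446, 800, 3)
```

View pics/zoom0.png

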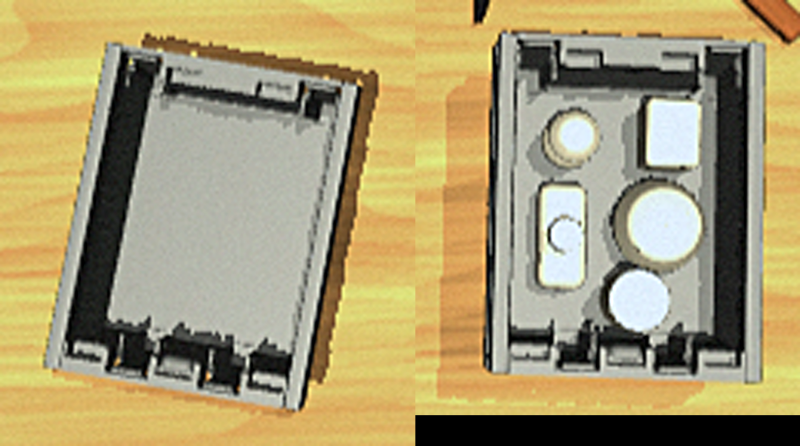

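View pics/zoom1.png

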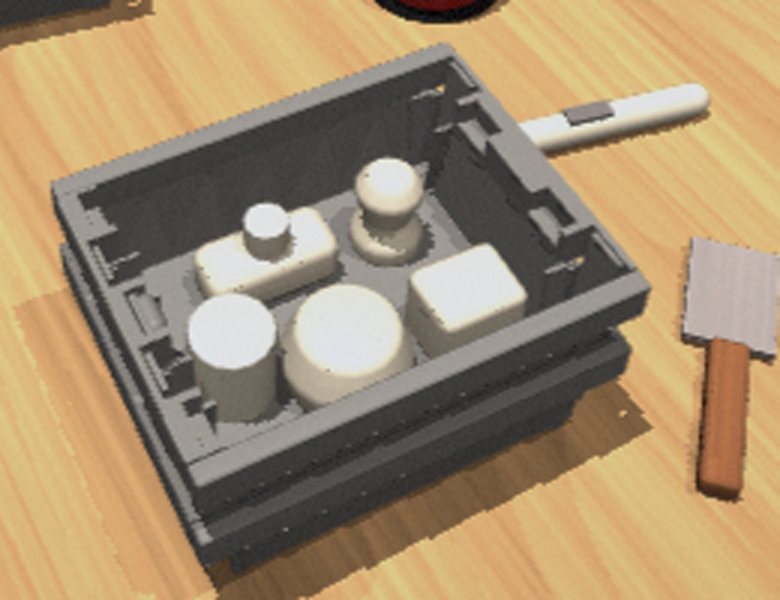

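```bash
cat > h.py <<'E'
import cv2,numpy as np
from scipy.spatial.transform import Rotation as R
def cam(model,ee=None):
    if 'extrinsics' in model: E=np.array(model['extrinsics'])
    else:
        T=np.eye(4);T[:3,:3]=R.from_rotvec(ee[1]).as_matrix();T[:3,3]=ee[0];E=T@np.array(model['mount'])
    return E,240/np.tan(np.radians(model['fovy'])/2),model['cx'],model['cy']
def ray(c,px,z):
    E,f,cx,cy=c; px=np.atleast_2d(px).astype(float)
    d=np.c_[(px[:,0]-cx)/f,-(px[:,1]-cy)/f,-np.ones(len(px))]@E[:3,:3].T
    o=E[:3,3]; return o+d*((z-o[2])/d[:,2])[:,None]
def proj(c,P):
    E,f,cx,cy=c; p=(np.atleast_2d(P)-E[:3,3])@E[:3,:3]
    return np.c_[cx+f*p[:,0]/-p[:,2],cy-f*p[:,1]/-p[:,2]]
E
python3 - <<'E'
import cv2,numpy as np
from bench import robot
from h import *
im=cv2.imread('pics/top0.png'); c=cam(robot.camera_model('top'))
hsv=cv2.cvtColor(im,cv2.COLOR_BGR2HSV)
for p in [(176,260),(165,300),(205,290),(250,300),(362,250),(445,250),(405,204),(200,242)]: print(p,im[p[1],p[0]],hsv[p[1],p[0]])
m=((hsv[:,:,1]<70)&(hsv[:,:,2]>70)&(hsv[:,:,2]<170)).astype('u1')*255
cv2.imwrite('pics/m0.png',m)
E
```

```text
(176, 260) [13 10 12] [140  59  13]
(165, 300) [103 109 108] [ 35  14 109]
(205, 290) [ 92 102 100] [ 36  25 102]
(250, 300) [25 45 63] [ 16 154  63]
(362, 250) [103 110 108] [ 39  16 110]
(445, 250) [91 97 96] [35 16 97]
(405, 204) [ 94 101  98] [ 43  18 101]
(200, 242) [68 72 73] [24 17 73]
```

View pics/m0.png

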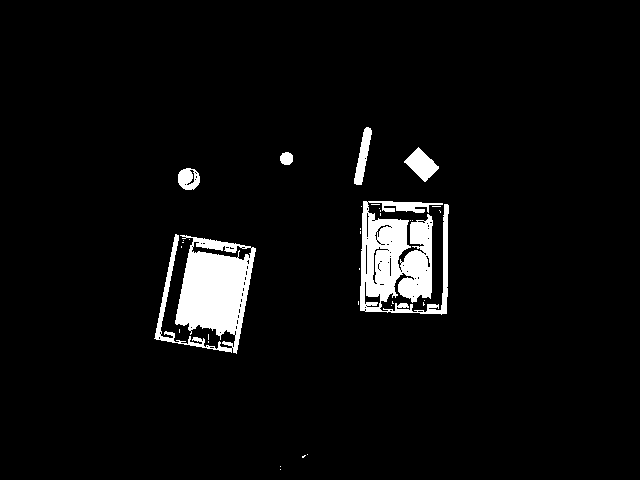

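```bash
cat >> h.py <<'E'
def rim(c,m,box,z):
    x0,y0,x1,y1=box; mm=np.zeros_like(m); mm[y0:y1,x0:x1]=m[y0:y1,x0:x1]
    n,l,st,_=cv2.connectedComponentsWithStats(cv2.morphologyEx(mm,cv2.MORPH_CLOSE,np.ones((3,3))))
    k=1+np.argmax(st[1:,4]); cs,_=cv2.findContours((l==k).astype('u1'),cv2.RETR_EXTERNAL,cv2.CHAIN_APPROX_NONE)
    p=max(cs,key=len).reshape(-1,2)
    P=ray(c,p,z)[:,:2]
    r=cv2.minAreaRect((P*1000).astype('f4')); b=cv2.boxPoints(r)
    # refine: line fits per side
    L=[]
    for i in range(4):
        a,d=b[i],b[(i+1)%4]; u=(d-a)/np.linalg.norm(d-a); nn=np.array([-u[1],u[0]])
        q=P*1000; t=(q-a)@u; s=(q-a)@nn; sel=(abs(s)<4)&(t>12)&(t<np.linalg.norm(d-a)-12)
        v=cv2.fitLine(q[sel].astype('f4'),cv2.DIST_HUBER,0,.01,.01).ravel(); L.append((v,sel.sum()))
    co=[]
    for i in range(4):
        (v,_),(w,_)=L[i-1],L[i]
        s=np.linalg.solve(np.c_[v[:2],-w[:2]],w[2:]-v[2:]); co.append(v[2:]+s[0]*v[:2])
    co=np.array(co)
    e=np.roll(co,-1,0)-co
    return co, e, np.linalg.norm(e,axis=1), np.degrees(np.arctan2(e[:,1],e[:,0])), [k for _,k in L]
E
python3 - <<'E'
from bench import robot
from h import *
np.set_printoptions(precision=1,suppress=True)
im=cv2.imread('pics/top0.png'); c=cam(robot.camera_model('top'))
hsv=cv2.cvtColor(im,cv2.COLOR_BGR2HSV)
m=((hsv[:,:,1]<70)&(hsv[:,:,2]>70)&(hsv[:,:,2]<170)).astype('u1')*255
cs=cam(robot.camera_model('side')); s=cv2.imread('pics/side0.png')
for box,zs in (((140,220,275,365),(.08,)),((335,190,460,325),(.130,.134))):
  for z in zs:
    co,e,l,a,k=rim(c,m,box,z); print(z,co.mean(0),l,a,k); print(co)
    pp=proj(cs,np.c_[co/1000,[z]*4]); print(pp)
    cv2.polylines(s,[np.round(pp*8).astype('i4')],True,(0,0,255) if z!=.134 else (255,0,0),1,cv2.LINE_AA,3)
cv2.imwrite('pics/over0.png',cv2.resize(s[150:440,140:500],None,fx=2,fy=2))
E
```

```text
0.08 [483.9 240.7] [231.6 179.8 231.2 179.9] [ -10.8   79.4  169.2 -100.7] [np.int64(96), np.int64(71), np.int64(95), np.int64(71)]
[[353.5 174. ]
 [581.1 130.7]
 [614.1 307.5]
 [386.9 350.8]]
[[161.8 239.8]
 [280.8 214.7]
 [260.7 166.6]
 [155.8 186.2]]
0.13 [ 551.  -188.4] [231.9 179.8 231.8 183.3] [ -2.5  86.9 176.6 -93.1] [np.int64(100), np.int64(76), np.int64(56), np.int64(78)]
[[ 430.2 -274. ]
 [ 661.9 -284. ]
 [ 671.6 -104.5]
 [ 440.2  -91. ]]
[[306.4 401.7]
 [455.7 333.4]
 [388.3 253.2]
 [256.5 300.1]]
0.134 [ 550.8 -187.7] [231.  179.1 231.  182.6] [ -2.5  86.9 176.6 -93.1] [np.int64(100), np.int64(76), np.int64(56), np.int64(77)]
[[ 430.5 -273.1]
 [ 661.3 -283. ]
 [ 671.  -104.2]
 [ 440.4  -90.7]]
[[306.2 399.4]
 [455.5 331.4]
 [388.  251.5]
 [256.3 298.2]]
```

View pics/over0.png

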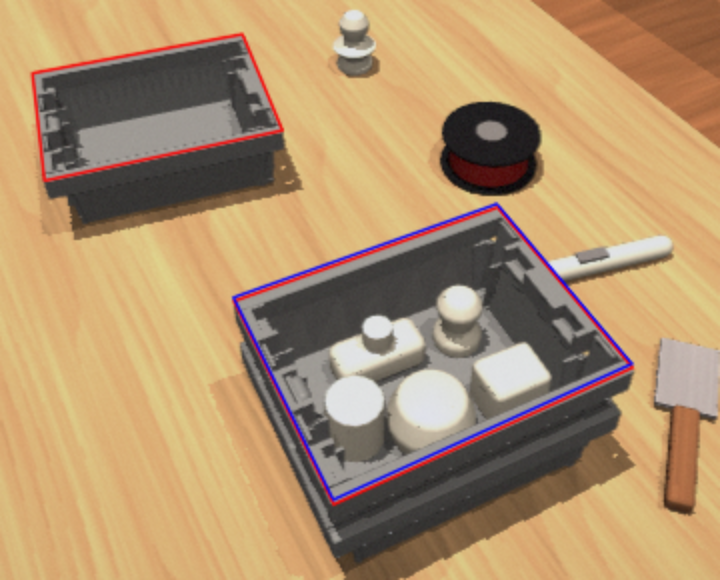

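Request:
step_arm --deltas '[[[0.845, -0.436, -0.165, 0, 0, 0.8, 0], [0.845, -0.436, -0.165, 0, 0, 0, 0], [0.845, -0.436, -0.165, 0, 0, -0.8, 0], [0.845, -0.436, -0.165, 0, 0, 0, 0], [0.845, -0.436, -0.165, 0, 0, 0, 0]]]'

```text
time: 0.57
ee_pos: [0.3306, -0.4792, 0.2688]
ee_rot: [-3.073, -0.652, 0.0]
force: [0.1, 0.2, -0.8]
gripper_width: 0.0853
```

Request:
step_arm --deltas '[[[0.845, -0.436, -0.165, 0, 0, 0, 0], [0.845, -0.436, -0.165, 0, 0, 0, 0], [0.845, -0.436, -0.165, 0, 0, 0, 0], [0.845, -0.436, -0.165, 0, 0, 0, 0], [0.845, -0.436, -0.165, 0, 0, 0, 0]]]'

```text
time: 0.98
ee_pos: [0.4049, -0.3865, 0.2895]
ee_rot: [-3.073, -0.651, 0.001]
force: [-0.6, -1.2, -0.4]
gripper_width: 0.0853
```

Request:
step_arm --deltas '[[[0.845, -0.436, -0.165, 0, 0, 0, 0], [0.845, -0.436, -0.165, 0, 0, 0, 0], [0.845, -0.436, -0.165, 0, 0, 0, 0], [0.845, -0.436, -0.165, 0, 0, 0, 0], [0.845, -0.436, -0.165, 0, 0, 0, 0]]]'

```text
time: 1.4
ee_pos: [0.4793, -0.2939, 0.3102]
ee_rot: [-3.073, -0.652, 0.001]
force: [0.7, -0.2, 0.1]
gripper_width: 0.0856
```

Request:
step_arm --deltas '[[[0.845, -0.436, -0.165, 0, 0, 0, 0], [0.845, -0.436, -0.165, 0, 0, 0, 0], [0.845, -0.436, -0.165, 0, 0, 0, 0], [0.845, -0.436, -0.165, 0, 0, 0, 0], [0.845, -0.436, -0.165, 0, 0, 0, 0]]]'

```text
time: 1.82
ee_pos: [0.5537, -0.2012, 0.3307]
ee_rot: [-3.073, -0.652, 0.001]
force: [-0.3, 0.2, -0.2]
gripper_width: 0.0853
```

Request:
step_arm --deltas '[[[0, 0, 0, 0, 0, -1, 0], [0, 0, 0, 0, 0, -1, 0], [0, 0, 0, 0, 0, -1, 0], [0, 0, 0, 0, 0, -1, 0], [0, 0, 0, 0, 0, -1, 0]]]'

```text
time: 2.23
ee_pos: [0.5531, -0.2021, 0.3304]
ee_rot: [-2.911, -1.18, 0.001]
force: [0.2, 0.2, 0.4]
gripper_width: 0.0852
```

Request:
step_arm --deltas '[[[0, 0, 0, 0, 0, -1, 0], [0, 0, 0, 0, 0, -1, 0], [0, 0, 0, 0, 0, -1, 0], [0, 0, 0, 0, 0, -1, 0], [0, 0, 0, 0, 0, -1, 0]]]'

```text
time: 2.65
ee_pos: [0.553, -0.2023, 0.3304]
ee_rot: [-2.662, -1.668, 0.001]
force: [-0.2, -0.3, -0.4]
gripper_width: 0.0855
```

Request:
step_arm --deltas '[[[0, 0, 0, 0, 0, -1, 0], [0, 0, 0, 0, 0, -1, 0], [0, 0, 0, 0, 0, -1, 0], [0, 0, 0, 0, 0, -1, 0], [0, 0, 0, 0, 0, -1, 0]]]'

```text
time: 3.07
ee_pos: [0.553, -0.2023, 0.3305]
ee_rot: [-2.332, -2.104, 0.001]
force: [1.1, -0.7, -0.0]
gripper_width: 0.0851
```

```bash
python3 - <<'E'
from bench import robot
from h import *
s=robot.observe(); im=robot.read_camera('wrist')[:,:,::-1].copy()
cv2.imwrite('pics/w1.png',im); np.savez('w1.npz',p=s['ee_pos'],r=s['ee_rot']); print(s['joint_positions'])
E
```

```text
[ 0.54888999  0.58040068 -0.47940525  1.55881327  0.29174335  1.07495861
 -0.10572605]
```

View pics/w1.png

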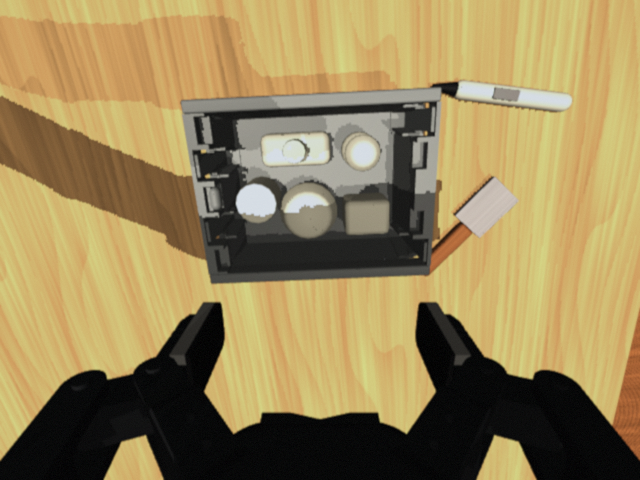

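```bash
python3 - <<'E'
from bench import robot
from h import *
np.set_printoptions(precision=2,suppress=True)
im=cv2.imread('pics/w1.png'); d=np.load('w1.npz'); c=cam(robot.camera_model('wrist'),(d['p'],d['r']))
f=im.astype(int); m=((f.max(2)-f.min(2))<28).astype('u1')*255
cv2.imwrite('pics/m1.png',m)
for z in (.128,.132,.136):
    co,e,l,a,k=rim(c,m,(165,80,460,298),z); print(z,co.mean(0),l+1000*(.455-z)/338,a,k)
print(co, proj(c,np.c_[co/1000,[z]*4]))
E
```

```text
Traceback (most recent call last):
  File "h.py", line 27, in rim
    v=cv2.fitLine(q[sel].astype('f4'),cv2.DIST_HUBER,0,.01,.01).ravel(); L.append((v,sel.sum()))
      ~~~~~~~~~~~^^^^^^^^^^^^^^^^^^^^^^^^^^^^^^^^^^^^^^^^^^^^^^
cv2.error: OpenCV(4.12.0) /io/opencv/modules/imgproc/src/linefit.cpp:50: error: (-215:Assertion failed) count > 0 in function 'fitLine2D_wods'
```

View pics/m1.png

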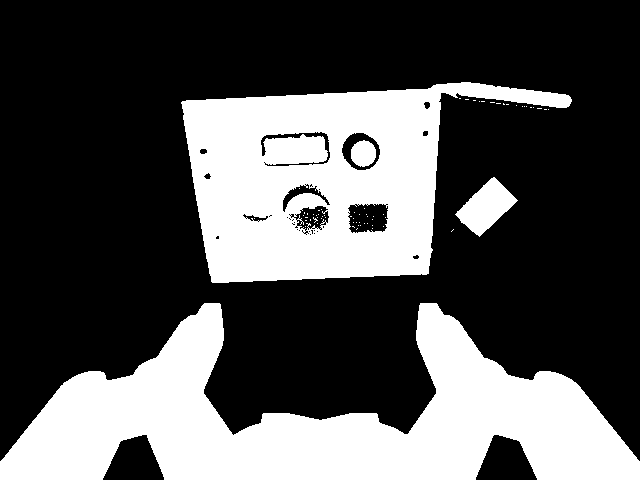

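```bash
python3 - <<'E'
from bench import robot
from h import *
np.set_printoptions(precision=2,suppress=True)
im=cv2.imread('pics/w1.png'); d=np.load('w1.npz'); c=cam(robot.camera_model('wrist'),(d['p'],d['r']))
f=im.astype(int); m=((f.max(2)-f.min(2))<28).astype('u1')*255
for z in (.128,.130,.132,.134,.136):
    co,e,l,a,k=rim(c,m,(165,80,441,296),z); print(z,co.mean(0),l+1000*(.455-z)/338,a,k)
print(co, proj(c,np.c_[co/1000,[z]*4]))
E
```

```text
0.128 [ 549.69 -187.81] [234.95 182.71 234.88 182.92] [ -3.22  86.75 176.72 -93.28] [np.int64(198), np.int64(165), np.int64(236), np.int64(161)]
0.13 [ 549.77 -187.39] [233.52 181.59 233.44 181.8 ] [ -3.22  86.75 176.72 -93.28] [np.int64(198), np.int64(165), np.int64(236), np.int64(161)]
0.132 [ 549.84 -186.97] [232.09 180.48 232.01 180.69] [ -3.22  86.75 176.72 -93.28] [np.int64(198), np.int64(165), np.int64(236), np.int64(161)]
0.134 [ 549.92 -186.54] [230.65 179.36 230.58 179.57] [ -3.22  86.75 176.72 -93.28] [np.int64(198), np.int64(165), np.int64(236), np.int64(161)]
0.136 [ 550.   -186.12] [229.22 178.25 229.14 178.45] [ -3.22  86.75 176.72 -93.28] [np.int64(198), np.int64(165), np.int64(236), np.int64(161)]
[[ 430.99 -268.26]
 [ 658.9  -281.1 ]
 [ 668.96 -104.08]
 [ 441.14  -91.04]] [[210.51 282.22]
 [428.88 273.26]
 [440.88  87.8 ]
 [180.19 100.74]]
```

Request:
step_arm --deltas '[[[0.927, -0.324, 0.16, 0, 0, 0, 0], [0.927, -0.324, 0.16, 0, 0, 0, 0], [0.927, -0.324, 0.16, 0, 0, 0, 0], [0.927, -0.324, 0.16, 0, 0, 0, 0], [0.927, -0.324, 0.16, 0, 0, 0, 0]]]'

```text
time: 3.53
ee_pos: [0.5247, -0.0818, 0.3105]
ee_rot: [-2.338, -2.098, 0.0]
force: [0.4, 0.6, 0.5]
gripper_width: 0.0854
```

Request:
step_arm --deltas '[[[0.927, -0.324, 0.16, 0, 0, 0, 0], [0.927, -0.324, 0.16, 0, 0, 0, 0], [0.927, -0.324, 0.16, 0, 0, 0, 0], [0.927, -0.324, 0.16, 0, 0, 0, 0], [0.927, -0.324, 0.16, 0, 0, 0, 0]]]'

```text
time: 3.95
ee_pos: [0.4967, 0.0377, 0.2905]
ee_rot: [-2.338, -2.099, 0.0]
force: [-0.0, 0.4, 0.1]
gripper_width: 0.0852
```

Request:
step_arm --deltas '[[[0.927, -0.324, 0.16, 0, 0, 0, 0], [0.927, -0.324, 0.16, 0, 0, 0, 0], [0.927, -0.324, 0.16, 0, 0, 0, 0], [0.927, -0.324, 0.16, 0, 0, 0, 0], [0.927, -0.324, 0.16, 0, 0, 0, 0]]]'

```text
time: 4.37
ee_pos: [0.4688, 0.1572, 0.2705]
ee_rot: [2.338, 2.099, -0.0]
force: [0.8, -0.4, 0.5]
gripper_width: 0.0856
```

Request:
step_arm --deltas '[[[0, 0, 0, 0, 0, -1, 0], [0, 0, 0, 0, 0, -1, 0], [0, 0, 0, 0, 0, -1, 0], [0, 0, 0, 0, 0, -1, 0], [0, 0, 0, 0, 0, -1, 0]]]'

```text
time: 4.78
ee_pos: [0.4691, 0.1562, 0.2706]
ee_rot: [-1.933, -2.476, 0.001]
force: [0.1, 0.6, 0.5]
gripper_width: 0.0855
```

Request:
step_arm --deltas '[[[0, 0, 0, 0, 0, -1, 0], [0, 0, 0, 0, 0, -1, 0], [0, 0, 0, 0, 0, -1, 0], [0, 0, 0, 0, 0, -1, 0], [0, 0, 0, 0, 0, -1, 0]]]'

```text
time: 5.2
ee_pos: [0.4692, 0.156, 0.2706]
ee_rot: [-1.474, -2.774, 0.001]
force: [1.5, 0.7, 0.3]
gripper_width: 0.0855
```

Request:
step_arm --deltas '[[[0, 0, 0, 0, 0, -1, 0], [0, 0, 0, 0, 0, -1, 0], [0, 0, 0, 0, 0, -1, 0], [0, 0, 0, 0, 0, -1, 0], [0, 0, 0, 0, 0, -1, 0]]]'

```text
time: 5.62
ee_pos: [0.4692, 0.156, 0.2706]
ee_rot: [-0.97, -2.988, 0.001]
force: [0.4, -0.1, 0.0]
gripper_width: 0.0854
```

Request:
step_arm --deltas '[[[0, 0, 0, 0, 0, -1, 0], [0, 0, 0, 0, 0, -1, 0], [0, 0, 0, 0, 0, -1, 0], [0, 0, 0, 0, 0, -1, 0], [0, 0, 0, 0, 0, -1, 0]]]'

```text
time: 6.03
ee_pos: [0.4692, 0.156, 0.2706]
ee_rot: [-0.436, -3.111, 0.001]
force: [0.6, 0.1, -0.7]
gripper_width: 0.0854
```

Request:
step_arm --deltas '[[[0, 0, 0, 0, 0, -0.8, 0], [0, 0, 0, 0, 0, -0.5, 0], [0, 0, 0, 0, 0, 0, 0], [0, 0, 0, 0, 0, 0, 0], [0, 0, 0, 0, 0, 0, 0]]]'

```text
time: 6.45
ee_pos: [0.4692, 0.1561, 0.2707]
ee_rot: [-0.3, -3.127, 0.0]
force: [0.1, -0.1, -0.0]
gripper_width: 0.0855
```

```bash
python3 - <<'E'
from bench import robot
from h import *
s=robot.observe(); im=robot.read_camera('wrist')[:,:,::-1].copy()
cv2.imwrite('pics/w2.png',im); np.savez('w2.npz',p=s['ee_pos'],r=s['ee_rot']); print(s['joint_positions'],s['ee_pos'],s['ee_rot'])
E
```

```text
[ 0.1368711   0.61182318 -0.89562065  1.90208991  0.59861276  0.92044457
  0.3281808 ] [0.46917429 0.1561118  0.27069814] [-2.99915901e-01 -3.12711397e+00  4.96331308e-04]
```

View pics/w2.png

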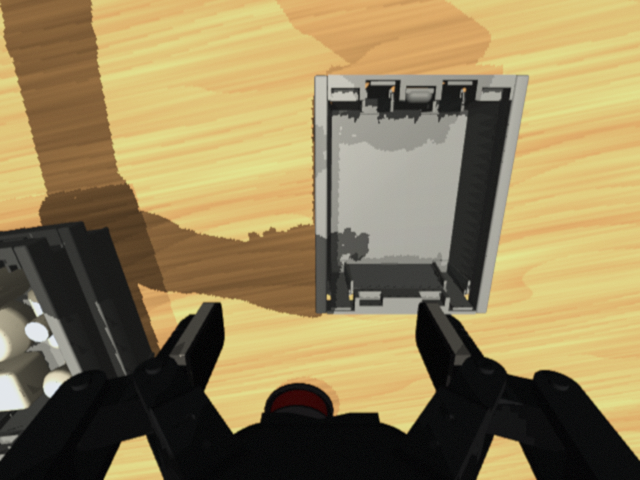

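```bash
python3 - <<'E'
from bench import robot
from h import *
np.set_printoptions(precision=2,suppress=True)
im=cv2.imread('pics/w2.png'); d=np.load('w2.npz'); c=cam(robot.camera_model('wrist'),(d['p'],d['r']))
f=im.astype(int); m=((f.max(2)-f.min(2))<28).astype('u1')*255
m[296:,415:445]=0
z=.08
co,e,l,a,k=rim(c,m,(300,60,540,316),z); print(z,co.mean(0),l+1000*(.395-z)/338,a,k)
print(co, proj(c,np.c_[co/1000,[z]*4]))
E
```

```text
0.08 [482.86 241.63] [231.92 181.28 233.08 182.37] [ -10.74   79.03  168.99 -100.61] [np.int64(215), np.int64(122), np.int64(215), np.int64(187)]
[[352.46 174.32]
 [579.4  131.26]
 [613.73 308.31]
 [385.85 352.65]] [[314.14  76.14]
 [316.17 313.  ]
 [484.59 313.  ]
 [527.87  74.59]]
```

Request:
step_arm --deltas '[[[0.09, 0.01, 1.0, 0, 0, 0, 0], [0, 0, 1.0, 0, 0, 0, 0], [0, 0, 1.0, 0, 0, 0, 0], [0, 0, 1.0, 0, 0, 0, 0], [0, 0, 1.0, 0, 0, 0, 0]]]'

```text
time: 6.92
ee_pos: [0.4672, 0.1569, 0.1448]
ee_rot: [0.299, 3.127, 0.0]
force: [1.2, -0.6, -1.2]
gripper_width: 0.0851
```

Request:
step_arm --deltas '[[[0, 0, 0.8, 0, 0, 0, 0], [0, 0, 0.8, 0, 0, 0, 0], [0, 0, 0.6, 0, 0, 0, 0], [0, 0, 0.4, 0, 0, 0, 0], [0, 0, 0.2, 0, 0, 0, 0]]]'

```text
time: 7.33
ee_pos: [0.4666, 0.1567, 0.0745]
ee_rot: [-0.298, -3.126, 0.002]
force: [0.6, -0.5, -0.2]
gripper_width: 0.0854
```

```bash
python3 - <<'E'
from bench import robot
from h import *
s=robot.observe(); print(s['ee_pos'],s['ee_rot'],s['force'])
cv2.imwrite('pics/w3.png',robot.read_camera('wrist')[:,:,::-1])
E
```

```text
[0.46664753 0.15670899 0.07450797] [-2.98027824e-01 -3.12607422e+00  1.80648840e-03] [ 0.5557121  -0.53914437 -0.21233092]
```

View pics/w3.png

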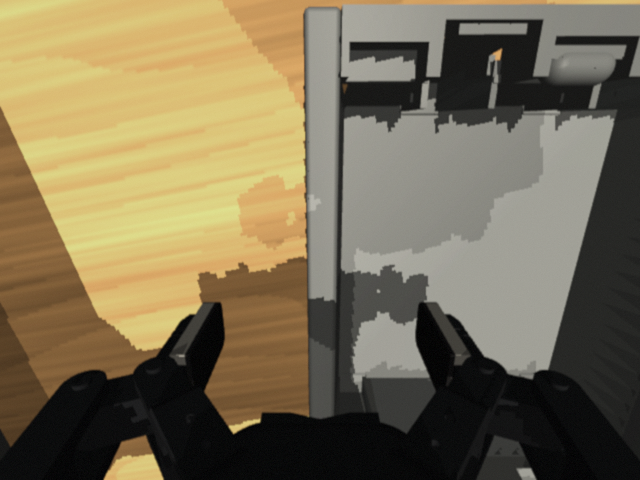

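Request:
step_arm --deltas '[[[0, 0, 0, 0, 0, 0, 1], [0, 0, 0, 0, 0, 0, 1], [0, 0, 0, 0, 0, 0, 1], [0, 0, 0, 0, 0, 0, 1], [0, 0, 0, 0, 0, 0, 1]]]' --newtons 80

```text
time: 7.8
ee_pos: [0.4674, 0.1569, 0.0763]
ee_rot: [0.298, 3.127, 0.001]
force: [-0.4, 0.3, 0.6]
gripper_width: 0.0257
```

Request:
step_arm --deltas '[[[0, 0, 0, 0, 0, 0, 1], [0, 0, 0, 0, 0, 0, 1], [0, 0, 0, 0, 0, 0, 1], [0, 0, 0, 0, 0, 0, 1], [0, 0, 0, 0, 0, 0, 1]]]'

```text
time: 8.22
ee_pos: [0.4674, 0.1571, 0.0764]
ee_rot: [0.297, 3.126, 0.001]
force: [-0.5, 0.3, 4.8]
gripper_width: 0.0107
```

Request:
step_arm --deltas '[[[0, 0, -0.2, 0, 0, 0, 1], [0, 0, -0.4, 0, 0, 0, 1], [0, 0, -0.6, 0, 0, 0, 1], [0, 0, -0.6, 0, 0, 0, 1], [0, 0, -0.6, 0, 0, 0, 1]]]'

```text
time: 8.63
ee_pos: [0.4664, 0.1561, 0.1362]
ee_rot: [-0.297, -3.126, 0.003]
force: [1.1, 0.7, -3.5]
gripper_width: 0.0104
```

Request:
step_arm --deltas '[[[0, 0, -0.8, 0, 0, 0, 1], [0, 0, -0.8, 0, 0, 0, 1], [0, 0, -0.8, 0, 0, 0, 1], [0, 0, -0.8, 0, 0, 0, 1], [0, 0, -0.8, 0, 0, 0, 1]]]'

```text
time: 9.05
ee_pos: [0.4661, 0.156, 0.2365]
ee_rot: [-0.297, -3.126, 0.003]
force: [0.4, -0.7, -3.2]
gripper_width: 0.01
```

Request:
step_arm --deltas '[[[0, 0, -0.8, 0, 0, 0, 1], [0, 0, -0.8, 0, 0, 0, 1], [0, 0, -0.6, 0, 0, 0, 1], [0, 0, -0.3, 0, 0, 0, 1], [0, 0, 0, 0, 0, 0, 1]]]'

```text
time: 9.47
ee_pos: [0.4672, 0.157, 0.2994]
ee_rot: [0.297, 3.126, 0.001]
force: [0.3, 1.1, -2.9]
gripper_width: 0.0106
```

```bash
python3 - <<'E'
from bench import robot
from h import *
s=robot.observe(); print(s['ee_pos'],s['ee_rot'],s['force'],s['torque'])
a=robot.read_camera('side');b=robot.read_camera('wrist')
cv2.imwrite('pics/s4.png',np.hstack([cv2.resize(x,(400,300)) for x in (a,b)])[:,:,::-1])
E
```

```text
[0.46722308 0.15695217 0.29940617] [2.97378942e-01 3.12571839e+00 6.06332802e-04] [ 0.34932387  1.07994313 -2.87111283] [-0.20119006  0.01064411  0.04994803]
```

View pics/s4.png

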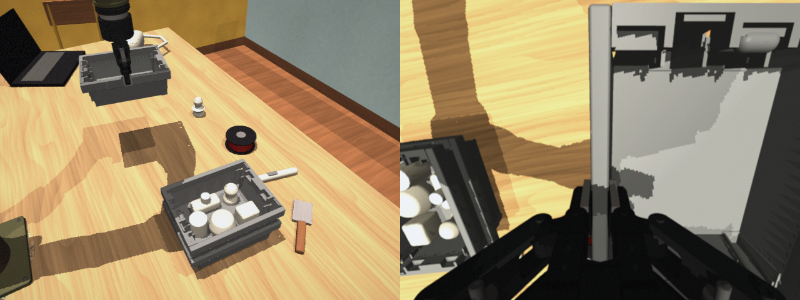

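Request:
step_arm --deltas '[[[-0.2, -0.4, 0, 0, 0, 0, 1], [-0.4, -0.7, 0, 0, 0, 0, 1], [-0.5, -0.9, 0, 0, 0, 0, 1], [-0.5, -0.9, 0, 0, 0, 0, 1], [-0.5, -0.9, 0, 0, 0, 0, 1]]]'

```text
time: 9.98
ee_pos: [0.5004, 0.0512, 0.297]
ee_rot: [-0.297, -3.125, 0.003]
force: [-0.0, -0.1, -3.7]
gripper_width: 0.0102
```

Request:
step_arm --deltas '[[[-0.5, -0.9, 0, 0, 0, 0, 1], [-0.5, -0.9, 0, 0, 0, 0, 1], [-0.5, -0.9, 0, 0, 0, 0, 1], [-0.5, -0.9, 0, 0, 0, 0, 1], [-0.5, -0.9, 0, 0, 0, 0, 1]]]'

```text
time: 10.4
ee_pos: [0.5403, -0.0713, 0.2968]
ee_rot: [-0.298, -3.125, 0.002]
force: [0.4, 0.3, -2.7]
gripper_width: 0.0103
```

Request:
step_arm --deltas '[[[-0.47, -0.7, 0, 0, 0, 0, 1], [-0.3, -0.4, 0, 0, 0, 0, 1], [0, -0.1, 0, 0, 0, 0, 1], [0, 0, 0, 0, 0, 0.3, 1], [0, 0, 0, 0, 0, 0.6, 1]]]'

```text
time: 10.82
ee_pos: [0.5533, -0.1, 0.2979]
ee_rot: [-0.395, -3.115, -0.002]
force: [0.0, 0.2, -2.5]
gripper_width: 0.0102
```

Request:
step_arm --deltas '[[[0, 0, 0, 0, 0, 0.9, 1], [0, 0, 0, 0, 0, 0.9, 1], [0, 0, 0, 0, 0, 0.9, 1], [0, 0, 0, 0, 0, 0.9, 1], [0, 0, 0, 0, 0, 0.9, 1]]]'

```text
time: 11.23
ee_pos: [0.5533, -0.099, 0.2983]
ee_rot: [-0.878, -3.015, -0.001]
force: [0.2, 0.1, -3.3]
gripper_width: 0.0102
```

Request:
step_arm --deltas '[[[0, 0, 0, 0, 0, 0.9, 1], [0, 0, 0, 0, 0, 0.9, 1], [0, 0, 0, 0, 0, 0.9, 1], [0, 0, 0, 0, 0, 0.9, 1], [0, 0, 0, 0, 0, 0.9, 1]]]'

```text
time: 11.65
ee_pos: [0.5533, -0.0989, 0.2983]
ee_rot: [-1.339, -2.84, -0.001]
force: [-0.2, -0.2, -2.8]
gripper_width: 0.0106
```

Request:
step_arm --deltas '[[[0, 0, 0, 0, 0, 0.9, 1], [0, 0, 0, 0, 0, 0.9, 1], [0, 0, 0, 0, 0, 0.9, 1], [0, 0, 0, 0, 0, 0.9, 1], [0, 0, 0, 0, 0, 0.9, 1]]]'

```text
time: 12.07
ee_pos: [0.5532, -0.0988, 0.2982]
ee_rot: [-1.766, -2.596, -0.001]
force: [-0.2, -0.2, -2.3]
gripper_width: 0.0106
```

```bash
python3 - <<'E'
from bench import robot
s=robot.observe(); print(s['joint_positions'],s['ee_pos'],s['ee_rot'],s['gripper_width'])
E
```

```text
[ 0.47754455  0.60472272 -0.64753842  1.68056862  0.41770919  1.00001457
  0.06110976] [ 0.55321947 -0.0987988   0.29819556] [-1.76619000e+00 -2.59580632e+00 -1.01183253e-03] 0.010573579518793782
```

Request:
step_arm --deltas '[[[0, 0, 0, 0, 0, 1, 1], [0, 0, 0, 0, 0, 1, 1], [0, 0, 0, 0, 0, 1, 1], [0, 0, 0, 0, 0, 1, 1], [0, 0, 0, 0, 0, 1, 1]]]'

```text
time: 12.48
ee_pos: [0.5532, -0.0987, 0.2982]
ee_rot: [-2.19, -2.249, -0.001]
force: [-0.2, -0.1, -3.2]
gripper_width: 0.0104
```

Request:
step_arm --deltas '[[[0, 0, 0, 0, 0, 1, 1], [0, 0, 0, 0, 0, 1, 1], [0, 0, 0, 0, 0, 1, 1], [0, 0, 0, 0, 0, 1, 1], [0, 0, 0, 0, 0, 1, 1]]]'

```text
time: 12.9
ee_pos: [0.5533, -0.0985, 0.2981]
ee_rot: [-2.547, -1.834, -0.001]
force: [0.9, -0.3, -3.3]
gripper_width: 0.0105
```

Request:
step_arm --deltas '[[[0, 0, 0, 0, 0, 1, 1], [0, 0, 0, 0, 0, 1, 1], [0, 0, 0, 0, 0, 1, 1], [0, 0, 0, 0, 0, 1, 1], [0, 0, 0, 0, 0, 1, 1]]]'

```text
time: 13.32
ee_pos: [0.5533, -0.0984, 0.2981]
ee_rot: [-2.827, -1.364, -0.0]
force: [-0.1, 0.2, -2.0]
gripper_width: 0.0099
```

Request:
step_arm --deltas '[[[0, 0, 0, 0, 0, 1, 1], [0, 0, 0, 0, 0, 1, 1], [0, 0, 0, 0, 0, 1, 1], [0, 0, 0, 0, 0, 1, 1], [0, 0, 0, 0, 0, 1, 1]]]'

```text
time: 13.73
ee_pos: [0.5534, -0.0982, 0.2981]
ee_rot: [-3.021, -0.852, 0.0]
force: [0.6, -0.1, -3.6]
gripper_width: 0.0103
```

Request:
step_arm --deltas '[[[0, 0, 0, 0, 0, 1, 1], [0, 0, 0, 0, 0, 1, 1], [0, 0, 0, 0, 0, 1, 1], [0, 0, 0, 0, 0, 1, 1], [0, 0, 0, 0, 0, 1, 1]]]'

```text
time: 14.15
ee_pos: [0.5535, -0.0982, 0.298]
ee_rot: [-3.123, -0.315, 0.001]
force: [-0.4, -0.1, -3.2]
gripper_width: 0.0103
```

Request:
step_arm --deltas '[[[0, 0, 0, 0, 0, 1, 1], [0, 0, 0, 0, 0, 1, 1], [0, 0, 0, 0, 0, 1, 1], [0, 0, 0, 0, 0, 0.5, 1], [0, 0, 0, 0, 0, 0.2, 1]]]'

```text
time: 14.57
ee_pos: [0.5537, -0.0983, 0.298]
ee_rot: [-3.138, 0.087, 0.001]
force: [-0.6, -0.0, -3.3]
gripper_width: 0.0105
```

```bash
python3 - <<'E'
from bench import robot
from h import *
s=robot.observe(); print(s['joint_positions'],s['ee_pos'],s['ee_rot'],s['force'])
for n in ('side','top','wrist'): cv2.imwrite(f'pics/{n}5.png',robot.read_camera(n)[:,:,::-1])
s=robot.observe(); print(s['ee_pos'],s['ee_rot']); np.savez('w5.npz',p=s['ee_pos'],r=s['ee_rot'])
E
```

```text
[ 0.14177186  0.54306591 -0.07625144  1.69793256  0.04684674  0.90315635
 -1.57868791] [ 0.55367596 -0.09833232  0.29804382] [-3.13776642e+00  8.67858873e-02  9.63613414e-04] [-0.63773272 -0.02044573 -3.2606679 ]
[ 0.55395219 -0.09990012  0.29820229] [-3.13914925e+00  8.52785913e-02  2.54707415e-04]
```

View pics/side5.png

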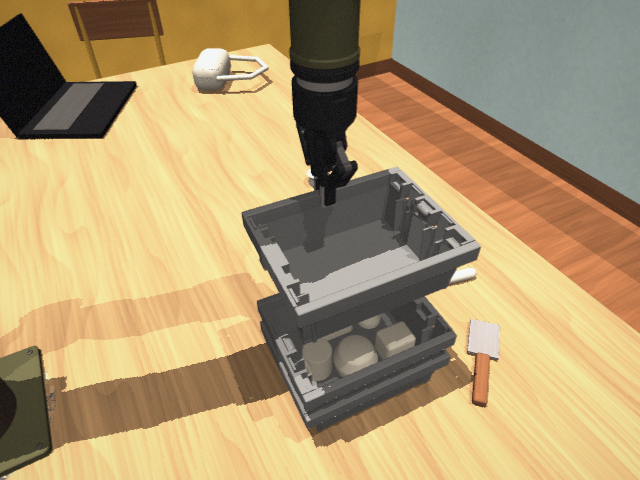

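View pics/top5.png

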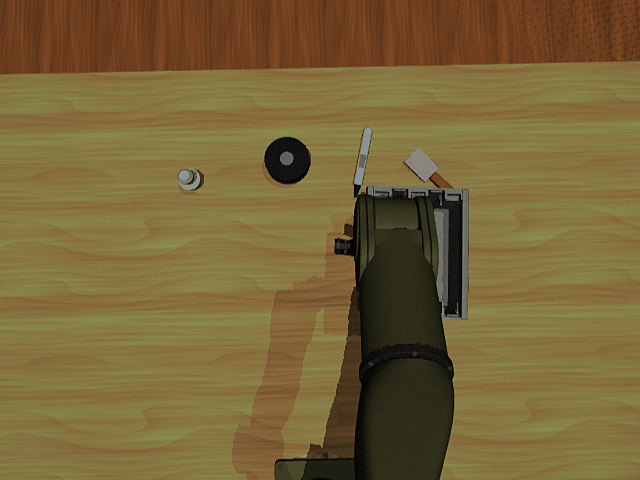

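View pics/wrist5.png

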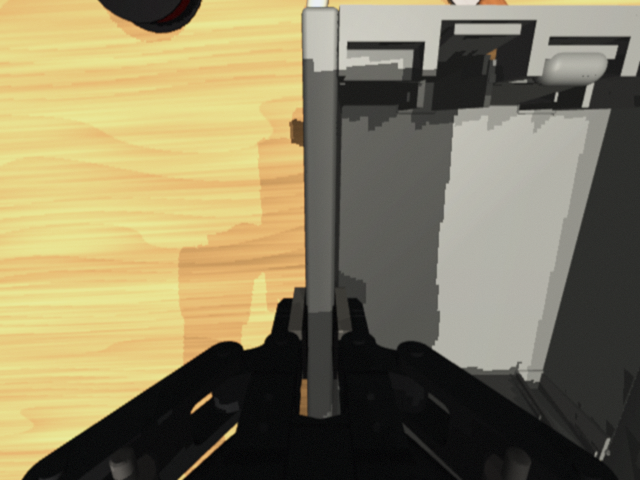

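```bash
cat >> h.py <<'E'
OBJ=np.array([[-117,-92],[117,-92],[117,92],[-117,92]],float)
def corners(center,yaw,z):
    a=np.radians(yaw); Rm=np.array([[np.cos(a),-np.sin(a)],[np.sin(a),np.cos(a)]])
    return np.c_[OBJ@Rm.T/1000+np.array(center)/1000,[z]*4]
def edgefit(im,pp,w=5,skip=()):
    g=cv2.GaussianBlur(im,(0,0),0.8).astype(np.float32); cen=pp.mean(0); L=[]
    for i in range(4):
        a,b=pp[i],pp[(i+1)%4]; u=(b-a)/np.linalg.norm(b-a); n=np.array([-u[1],u[0]])
        if n@(cen-a)>0:n=-n   # outward
        s=np.arange(-w,w+.01,.25); pts=[]
        for t in np.arange(.08,.921,.02):
            q=a+t*(b-a); xy=(q+s[:,None]*n).astype(np.float32)
            pr=np.stack([cv2.remap(g[:,:,k],xy[:,0][None],xy[:,1][None],cv2.INTER_LINEAR)[0] for k in range(3)],1)
            d=np.abs(np.diff(pr,axis=0)).sum(1); d=np.convolve(d,np.ones(3)/3,'same')
            if d.max()<2: continue
            j=np.argmax(d); pts.append(q+(s[j]+.125)*n)
        pts=np.array(pts,np.float32)
        v=cv2.fitLine(pts,cv2.DIST_WELSCH,0,.01,.01).ravel()
        r=(pts-v[2:])@np.array([-v[1],v[0]]); L.append(v); print('  edge',i,len(pts),'med|r|',np.round(np.median(abs(r)),2))
    co=[]
    for i in range(4):
        v,x=L[i-1],L[i]; k=np.linalg.solve(np.c_[v[:2],-x[:2]],x[2:]-v[2:]); co.append(v[2:]+k[0]*v[:2])
    return np.array(co)
def pnp(c,co):
    E,f,cx,cy=c; K=np.array([[f,0,cx],[0,f,cy],[0,0,1.]])
    ok,rv,tv=cv2.solvePnP(np.c_[OBJ/1000,np.zeros(4)],co.astype(float),K,None,flags=cv2.SOLVEPNP_ITERATIVE)
    F=np.diag([1.,-1,-1]); Rw=E[:3,:3]@F@cv2.Rodrigues(rv)[0]; t=E[:3,:3]@F@tv.ravel()+E[:3,3]
    zr=Rw[:,2]
    return t*1000,np.degrees(np.arctan2(Rw[1,0],Rw[0,0])),np.degrees([np.arcsin(-Rw[2,0]),np.arcsin(Rw[2,1])])
E
python3 - <<'E'
from bench import robot
from h import *
np.set_printoptions(precision=2,suppress=True)
c=cam(robot.camera_model('side'))
o=[]
for name,cen,yaw,z in (('side0',(550,-187.5),-3.25,.131),('side0',(483,241.3),-10.8,.08),('side5',(549,-186),-3.25,.302)):
    im=cv2.imread(f'pics/{name}.png'); p0=proj(c,corners(cen,yaw,z)); co=edgefit(im,p0); print(name,(co-p0))
    print('pnp',pnp(c,co)); print('at z',ray(c,co,z).mean(0)*1000)
    cv2.polylines(im,[np.round(p0*8).astype('i4')],True,(255,0,0),1,cv2.LINE_AA,3)
    cv2.polylines(im,[np.round(co*8).astype('i4')],True,(0,0,255),1,cv2.LINE_AA,3)
cv2.imwrite('pics/over5.png',cv2.resize(im[150:430,230:500],None,fx=2,fy=2))
E
```

```text
edge 0 43 med|r| 0.25
  edge 1 43 med|r| 0.81
  edge 2 43 med|r| 0.17
  edge 3 43 med|r| 0.17
side0 [[ 0.86  0.85]
 [-2.84  2.47]
 [-3.42  2.39]
 [ 0.39  1.4 ]]
pnp (array([ 551.66, -182.65,  120.05]), np.float64(-2.4274002140949094), array([1.25, 1.  ]))
at z [ 546.37 -189.4   131.  ]
  edge 0 43 med|r| 0.19
  edge 1 43 med|r| 1.2
  edge 2 43 med|r| 0.24
  edge 3 43 med|r| 0.42
side0 [[ 4.15 -0.52]
 [-3.33  1.19]
 [-1.95  4.  ]
 [ 4.63  2.88]]
pnp (array([494.27, 288.87,  37.53]), np.float64(-10.970498107775997), array([-0.06, -0.21]))
at z [481.96 233.7   80.  ]
  edge 0 43 med|r| 0.0
  edge 1 43 med|r| 0.66
  edge 2 41 med|r| 0.24
  edge 3 43 med|r| 1.32
side5 [[ 1.43  0.13]
 [ 0.46  0.49]
 [-5.67  2.31]
 [-5.46  2.15]]
pnp (array([ 542.13, -192.77,  308.67]), np.float64(-1.0700263406035129), array([ 2.41, -1.26]))
at z [ 544.78 -186.79  302.  ]
```

View pics/over5.png

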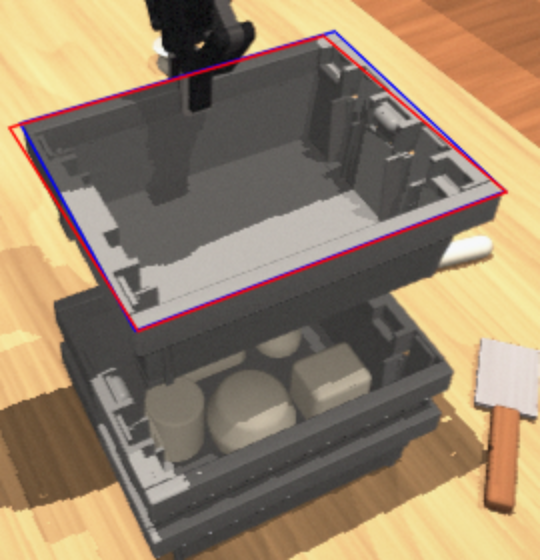

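```bash
python3 - <<'E'
from bench import robot
from h import *
np.set_printoptions(precision=2,suppress=True)
a=cv2.imread('pics/w3.png')[0:330,270:640]; b=cv2.imread('pics/wrist5.png')[0:330,270:640]
a=np.clip(a*1.3,0,255);b=np.clip(b*1.3,0,255)
cv2.imwrite('pics/cmp.png',np.hstack([a,b]))
for n in ('w3','wrist5'):
    im=cv2.imread(f'pics/{n}.png').astype(int)
    for r in (40,70,100,140,180,220): print(n,r,[tuple(im[r,x]) for x in range(300,312,2)])
    for cc in (380,480,580): print(n,'col',cc,[im[y,cc].sum() for y in range(0,14)])
E
```

```text
w3 40 [(np.int64(90), np.int64(148), np.int64(196)), (np.int64(85), np.int64(141), np.int64(189)), (np.int64(66), np.int64(81), np.int64(95)), (np.int64(104), np.int64(110), np.int64(110)), (np.int64(133), np.int64(140), np.int64(141)), (np.int64(150), np.int64(158), np.int64(159))]
w3 70 [(np.int64(99), np.int64(165), np.int64(215)), (np.int64(102), np.int64(168), np.int64(218)), (np.int64(64), np.int64(91), np.int64(119)), (np.int64(96), np.int64(102), np.int64(101)), (np.int64(129), np.int64(136), np.int64(136)), (np.int64(148), np.int64(157), np.int64(159))]
w3 100 [(np.int64(100), np.int64(164), np.int64(214)), (np.int64(101), np.int64(166), np.int64(216)), (np.int64(70), np.int64(108), np.int64(144)), (np.int64(93), np.int64(99), np.int64(97)), (np.int64(125), np.int64(133), np.int64(133)), (np.int64(147), np.int64(155), np.int64(157))]
w3 140 [(np.int64(117), np.int64(192), np.int64(219)), (np.int64(117), np.int64(190), np.int64(217)), (np.int64(87), np.int64(149), np.int64(176)), (np.int64(80), np.int64(85), np.int64(86)), (np.int64(116), np.int64(122), np.int64(123)), (np.in
[... 3068 characters left out ...]
nt64(590), np.int64(595), np.int64(592), np.int64(596), np.int64(589), np.int64(594), np.int64(594), np.int64(591), np.int64(593)]
wrist5 col 480 [np.int64(213), np.int64(248), np.int64(277), np.int64(313), np.int64(407), np.int64(514), np.int64(560), np.int64(563), np.int64(569), np.int64(564), np.int64(566), np.int64(562), np.int64(564), np.int64(565)]
wrist5 col 580 [np.int64(609), np.int64(605), np.int64(596), np.int64(591), np.int64(583), np.int64(558), np.int64(534), np.int64(533), np.int64(537), np.int64(535), np.int64(535), np.int64(533), np.int64(538), np.int64(536)][ WARN:0@0.071] global loadsave.cpp:1063 imwrite_ Unsupported depth image for selected encoder is fallbacked to CV_8U.
```

View pics/cmp.png

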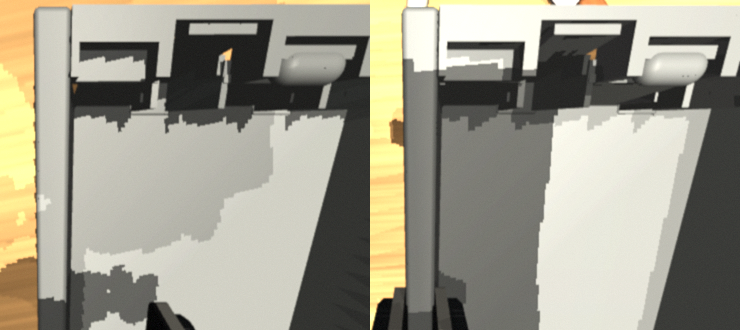

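```bash
python3 - <<'E'
from bench import robot
from h import *
np.set_printoptions(precision=2,suppress=True)
m=robot.camera_model('wrist'); f=240/np.tan(np.radians(m['fovy'])/2)
c=(np.array(m['mount']),f,m['cx'],m['cy'])
for n in ('w3','wrist5'):
    im=cv2.GaussianBlur(cv2.imread(f'pics/{n}.png'),(0,0),.7).astype(int); pts=[]
    sat=im.max(2)-im.min(2)
    for r in range(20,260,4):
        x=np.where(sat[r,296:320]<30)[0]
        if len(x): pts.append((296+x[0]-.5,r))
    for z in (-.0035,-.0055):
        P=ray(c,pts,z)*1000; v=cv2.fitLine(P[:,:2].astype('f4'),cv2.DIST_WELSCH,0,.01,.01).ravel()
        print(n,z,'yaw rel',np.degrees(np.arctan(v[1]/v[0])),'y at x=0',v[3]-v[2]*v[1]/v[0],'end x',ray(c,[(580,5),(480,4.3)],z)[:,0]*1000)
s=np.load('w5.npz');print(s['p'],R.from_rotvec(s['r']).as_matrix())
E
```

```text
w3 -0.0035 yaw rel 0.031929526 y at x=0 -5.2968173 end x [117.46 117.67]
w3 -0.0055 yaw rel 0.031890716 y at x=0 -5.214928 end x [116.92 117.12]
wrist5 -0.0035 yaw rel -0.0075653736 y at x=0 -5.74348 end x [117.46 117.67]
wrist5 -0.0055 yaw rel -0.0075645233 y at x=0 -5.6533628 end x [116.92 117.12]
[ 0.55 -0.1   0.3 ] [[ 1.   -0.05 -0.  ]
 [-0.05 -1.    0.  ]
 [-0.   -0.   -1.  ]]
```

Request:
step_arm --deltas '[[[0, 0, 0.7, 0, 0, 0.03, 1], [0, 0, 0.7, 0, 0, 0, 1], [0, 0, 0.7, 0, 0, 0, 1], [0, 0, 0.6, 0, 0, 0, 1], [0, 0, 0.4, 0, 0, 0, 1]]]'

```text
time: 15.13
ee_pos: [0.5534, -0.1008, 0.2193]
ee_rot: [-3.139, 0.091, 0.003]
force: [-0.3, -0.1, -3.6]
gripper_width: 0.0105
```

Request:
step_arm --deltas '[[[0, 0, 0.1, 0, 0, 0, 1], [0, 0, 0, 0, 0, 0, 1], [0, 0, 0, 0, 0, 0, 1], [0, 0, 0, 0, 0, 0, 1], [0, 0, 0, 0, 0, 0, 1]]]'

```text
time: 15.55
ee_pos: [0.5548, -0.1017, 0.2192]
ee_rot: [3.14, -0.093, 0.003]
force: [-0.9, -0.9, -3.5]
gripper_width: 0.0106
```

```bash
python3 - <<'E'
from bench import robot
from h import *
s=robot.observe(); print(s['ee_pos'],s['ee_rot'],s['force'],s['torque'])
a=R.from_rotvec(s['ee_rot']).as_matrix(); print(np.degrees(np.arctan2(a[1,0],a[0,0])),a[:,2])
cv2.imwrite('pics/side6.png',cv2.resize(robot.read_camera('side')[150:430,200:520,::-1],None,fx=2.2,fy=2,interpolation=cv2.INTER_CUBIC))
E
```

```text
[ 0.55478678 -0.10171046  0.21923306] [ 3.14003168e+00 -9.26413431e-02  3.11609239e-03] [-0.91565302 -0.92740816 -3.50710562] [ 0.25724235 -0.07117812 -0.06482502]
-3.379842747548664 [ 1.97732903e-03 -2.51537789e-04 -9.99998013e-01]
```

View pics/side6.png

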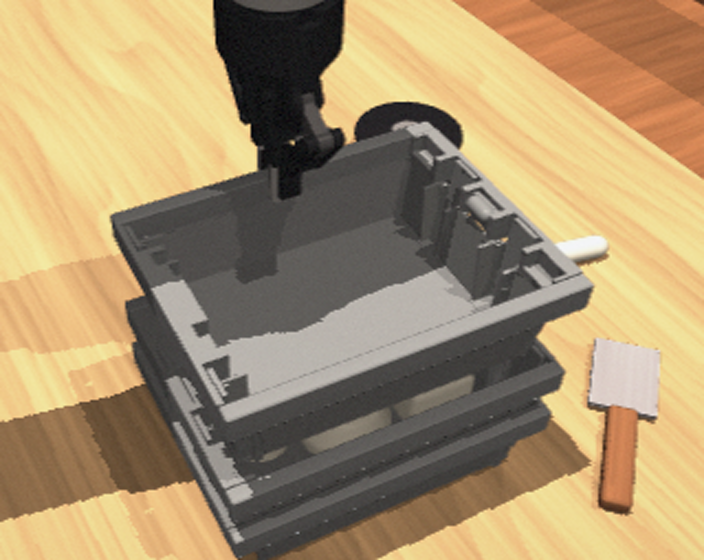

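Request:
step_arm --deltas '[[[-0.015, -0.015, 0.1, 0, 0, -0.02, 1], [0, 0, 0.1, 0, 0, 0, 1], [0, 0, 0.1, 0, 0, 0, 1], [0, 0, 0.1, 0, 0, 0, 1], [0, 0, 0.1, 0, 0, 0, 1]]]'

```text
time: 16.02
ee_pos: [0.5537, -0.1013, 0.2054]
ee_rot: [3.14, -0.09, -0.0]
force: [-0.5, 0.4, -3.6]
gripper_width: 0.0102
```

Request:
step_arm --deltas '[[[0, 0, 0.1, 0, 0, 0, 1], [0, 0, 0.1, 0, 0, 0, 1], [0, 0, 0.05, 0, 0, 0, 1], [0, 0, 0, 0, 0, 0, 1], [0, 0, 0, 0, 0, 0, 1]]]'

```text
time: 16.43
ee_pos: [0.554, -0.1012, 0.1996]
ee_rot: [3.14, -0.09, 0.001]
force: [0.3, -0.4, -2.3]
gripper_width: 0.0099
```

```bash
python3 - <<'E'
from bench import robot
from h import *
cv2.imwrite('pics/side7.png',cv2.resize(robot.read_camera('side')[180:430,240:500,::-1],None,fx=3,fy=2.4,interpolation=cv2.INTER_CUBIC))
E
```

```text
(no output)
```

View pics/side7.png

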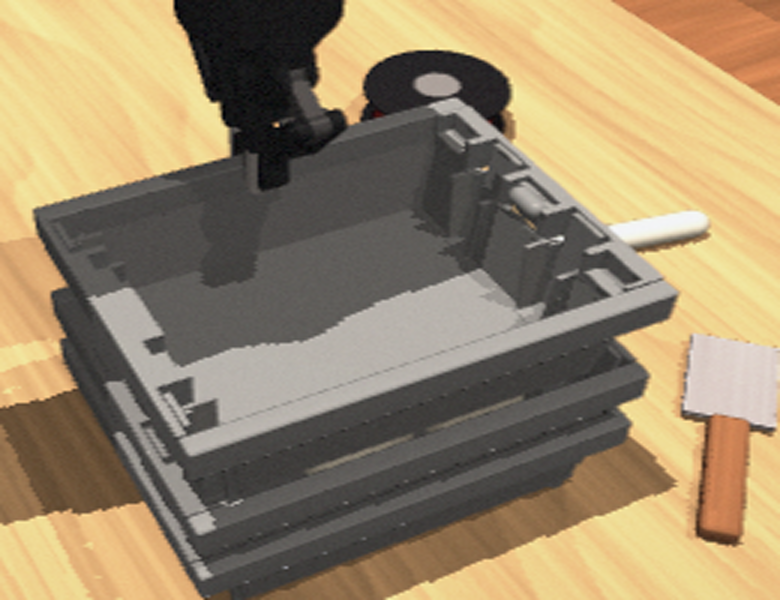

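Request:
step_arm --deltas '[[[0, 0, 0.06, 0, 0, 0, 1], [0, 0, 0.06, 0, 0, 0, 1], [0, 0, 0, 0, 0, 0, 1], [0, 0, 0, 0, 0, 0, 1], [0, 0, 0, 0, 0, 0, 1]]]'

```text
time: 16.9
ee_pos: [0.5542, -0.1011, 0.1967]
ee_rot: [-3.14, 0.09, -0.001]
force: [2.0, 0.8, -0.4]
gripper_width: 0.0098
```

Request:
step_arm --deltas '[[[0, 0, 0.06, 0, 0, 0, 1], [0, 0, 0.06, 0, 0, 0, 1], [0, 0, 0, 0, 0, 0, 1], [0, 0, 0, 0, 0, 0, 1], [0, 0, 0, 0, 0, 0, 1]]]'

```text
time: 17.32
ee_pos: [0.5542, -0.1011, 0.1936]
ee_rot: [-3.14, 0.09, -0.001]
force: [2.8, 1.4, 0.9]
gripper_width: 0.0102
```

Request:
step_arm --deltas '[[[0, 0, 0, 0, 0, 0, 0.8], [0, 0, 0, 0, 0, 0, 0.6], [0, 0, 0, 0, 0, 0, 0.5], [0, 0, 0, 0, 0, 0, 0.5], [0, 0, 0, 0, 0, 0, 0.5]]]'

```text
time: 17.73
ee_pos: [0.5534, -0.1015, 0.1934]
ee_rot: [3.14, -0.091, -0.001]
force: [-0.4, -0.6, 0.2]
gripper_width: 0.0426
```

Request:
step_arm --deltas '[[[0, 0, -0.2, 0, 0, 0, 0.5], [0, 0, -0.5, 0, 0, 0, 0.5], [0, 0, -0.8, 0, 0, 0, 0.5], [0, 0, -0.8, 0, 0, 0, 0.5], [0, 0, -0.8, 0, 0, 0, 0.5]]]'

```text
time: 18.15
ee_pos: [0.5535, -0.1013, 0.2722]
ee_rot: [3.14, -0.091, -0.001]
force: [1.0, 0.9, -0.2]
gripper_width: 0.0431
```

```bash
python3 - <<'E'
from bench import robot
from h import *
s=robot.observe(); print(s['ee_pos'],s['ee_rot'],s['force'],s['gripper_width'])
for n in ('side','wrist'): cv2.imwrite(f'pics/{n}8.png',robot.read_camera(n)[:,:,::-1])
im=cv2.imread('pics/side8.png')
cv2.imwrite('pics/side8z.png',cv2.resize(im[180:430,240:500],None,fx=3,fy=2.4,interpolation=cv2.INTER_CUBIC))
E
```

```text
[ 0.55354695 -0.10128655  0.27215948] [ 3.14021413e+00 -9.05624285e-02 -5.83808297e-04] [ 1.0343912   0.85049103 -0.19996281] 0.043093122040650515
```

View pics/side8z.png

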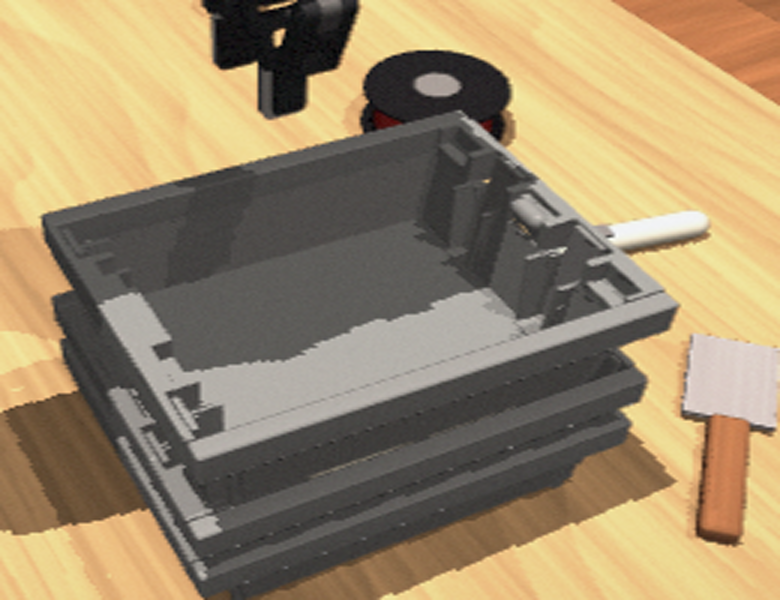

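View pics/wrist8.png

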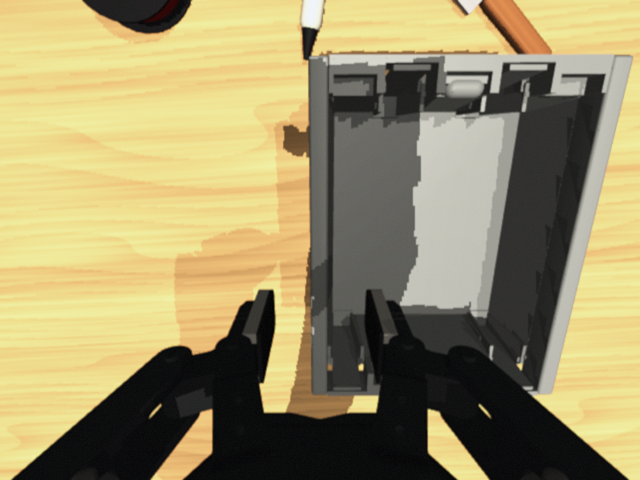

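```bash
python3 - <<'E'
from bench import robot
from h import *
np.set_printoptions(precision=2,suppress=True)
im=cv2.imread('pics/wrist8.png').astype(int); s=robot.observe(); c=cam(robot.camera_model('wrist'),(s['ee_pos'],s['ee_rot']))
sat=im.max(2)-im.min(2)
L=[(280+np.where(sat[r,280:340]<30)[0][0]-.5,r) for r in range(80,270,4)]
Rr=[(639-np.where(sat[r,::-1][:100]<30)[0][0]+.5,r) for r in range(80,380,4)]
T=[(x,np.where(sat[40:80,x]<30)[0][0]+40-.5) for x in range(330,440,4)]+[(x,np.where(sat[40:80,x]<30)[0][0]+40-.5) for x in range(560,620,4)]
B=[(x,420-np.where(sat[420:370:-1,x]<30)[0][0]+.5) for x in range(440,545,4)]
for n,pts,z in (('L y+',L,.196),('R y-',Rr,.196),('T x+',T,.193),('B x-',B,.199)):
    P=ray(c,pts,z)[:,:2]*1000; v=cv2.fitLine(P.astype('f4'),cv2.DIST_WELSCH,0,.01,.01).ravel(); print(n,v)
E
```

```text
L y+ [  1.    -0.06 627.2  -99.29]
R y- [   1.     -0.03  516.1  -272.16]
T x+ [   0.06    1.    670.86 -156.78]
B x- [   0.06    1.    413.04 -225.49]
```

Request:
step_arm --deltas '[[[-0.838, 0.688, 0, 0, 0, 0, 1], [-0.838, 0.688, 0, 0, 0, 0, 1], [-0.838, 0.688, 0, 0, 0, 0, 1], [-0.838, 0.688, 0, 0, 0, 0, 1], [-0.838, 0.688, 0, 0, 0, 0, 1]]]'

```text
time: 18.67
ee_pos: [0.4427, -0.1816, 0.2707]
ee_rot: [-3.14, 0.09, 0.001]
force: [0.7, -1.2, -0.0]
gripper_width: -0.0
```

Request:
step_arm --deltas '[[[0, 0, 0.4, 0, 0, 0, 1], [0, 0, 0.5, 0, 0, 0, 1], [0, 0, 0.4, 0, 0, 0, 1], [0, 0, 0.3, 0, 0, 0, 1], [0, 0, 0, 0, 0, 0, 1]]]'

```text
time: 19.08
ee_pos: [0.4432, -0.1807, 0.2296]
ee_rot: [-3.139, 0.09, 0.005]
force: [-0.4, -0.1, 0.0]
gripper_width: 0.0003
```

```bash
python3 - <<'E'
from bench import robot
from h import *
s=robot.observe(); print(s['ee_pos'],s['ee_rot'],s['force'],s['gripper_width'])
for n in ('side','wrist'): cv2.imwrite(f'pics/{n}9.png',robot.read_camera(n)[:,:,::-1])
im=cv2.imread('pics/side9.png')
cv2.imwrite('pics/side9z.png',cv2.resize(im[180:430,240:500],None,fx=3,fy=2.4,interpolation=cv2.INTER_CUBIC))
E
```

```text
[ 0.44317149 -0.18070481  0.22961386] [-3.13939624  0.09016206  0.00510563] [-0.38150138 -0.05389105  0.01089241] 0.00029981019834630923
```

View pics/side9z.png

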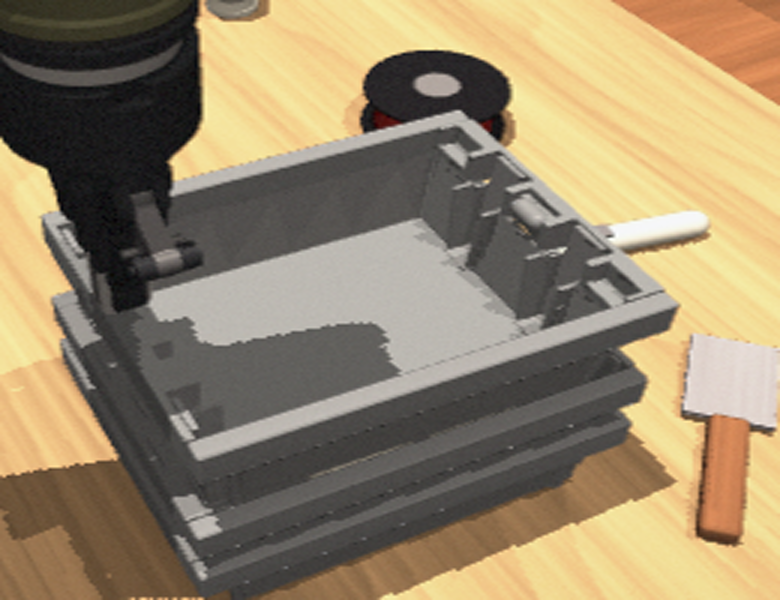

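View pics/wrist9.png

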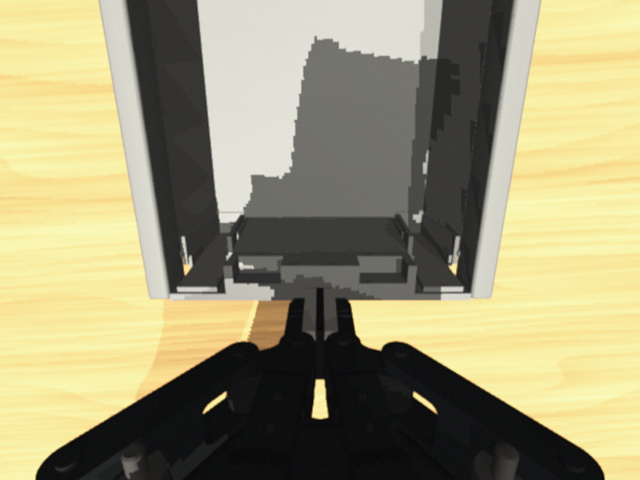

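```bash
python3 - <<'E'
from bench import robot
from h import *
np.set_printoptions(precision=2,suppress=True)
s=robot.observe(); c=cam(robot.camera_model('wrist'),(s['ee_pos'],s['ee_rot']))
print(s['ee_pos'],s['ee_rot'])
for z in (.195,.2,.205): print(z,ray(c,[(150,298),(320,298.5),(492,298),(320,255),(280,255)],z)*1000)
a=s['ee_pos']+R.from_rotvec(s['ee_rot']).as_matrix()@np.array([.011,0,.017]); print(a,proj(c,a))
E
```

```text
[ 0.44 -0.18  0.23] [-3.14  0.09  0.  ]
0.195 [[ 442.47  -89.    195.  ]
 [ 436.89 -180.4   195.  ]
 [ 431.86 -272.87  195.  ]
 [ 462.17 -181.85  195.  ]
 [ 463.36 -161.31  195.  ]]
0.2 [[ 445.14  -92.    200.  ]
 [ 439.74 -180.56  200.  ]
 [ 434.87 -270.16  200.  ]
 [ 464.24 -181.97  200.  ]
 [ 465.38 -162.07  200.  ]]
0.205 [[ 447.82  -94.99  205.  ]
 [ 442.59 -180.72  205.  ]
 [ 437.88 -267.45  205.  ]
 [ 466.3  -182.08  205.  ]
 [ 467.41 -162.82  205.  ]]
[ 0.46 -0.18  0.21] [[320.32 284.3 ]]
```

Request:
step_arm --deltas '[[[0.1, 0, 0.2, 0, 0, 0, 1], [0, 0, 0.2, 0, 0, 0, 1], [0, 0, 0.15, 0, 0, 0, 1], [0, 0, 0.05, 0, 0, 0, 1], [0, 0, 0, 0, 0, 0, 1]]]'

```text
time: 19.6
ee_pos: [0.4465, -0.1811, 0.2156]
ee_rot: [-3.14, 0.09, 0.001]
force: [-0.0, -0.0, 0.7]
gripper_width: -0.0
```

Request:
step_arm --deltas '[[[0, 0, 0.04, 0, 0, 0, 1], [0, 0, 0.04, 0, 0, 0, 1], [0, 0, 0.04, 0, 0, 0, 1], [0, 0, 0.04, 0, 0, 0, 1], [0, 0, 0, 0, 0, 0, 1]]]'

```text
time: 20.02
ee_pos: [0.4469, -0.1812, 0.2121]
ee_rot: [3.14, -0.09, 0.001]
force: [0.1, 0.7, 1.5]
gripper_width: -0.0001
```

Contact is just beginning; continue gently.

Request:
step_arm --deltas '[[[0, 0, 0.04, 0, 0, 0, 1], [0, 0, 0.04, 0, 0, 0, 1], [0, 0, 0.04, 0, 0, 0, 1], [0, 0, 0.04, 0, 0, 0, 1], [0, 0, 0, 0, 0, 0, 1]]]'

```text
time: 20.43
ee_pos: [0.4468, -0.1813, 0.208]
ee_rot: [3.14, -0.09, 0.0]
force: [0.2, 0.2, 3.2]
gripper_width: 0.0001
```

Request:
step_arm --deltas '[[[0, 0, 0.03, 0, 0, 0, 1], [0, 0, 0.03, 0, 0, 0, 1], [0, 0, 0.03, 0, 0, 0, 1], [0, 0, 0.03, 0, 0, 0, 1], [0, 0, 0, 0, 0, 0, 1]]]'

```text
time: 20.85
ee_pos: [0.4468, -0.1812, 0.205]
ee_rot: [3.14, -0.091, 0.0]
force: [-0.9, 0.3, 4.7]
gripper_width: 0.0
```

Request:
step_arm --deltas '[[[0, 0, 0.03, 0, 0, 0, 1], [0, 0, 0.03, 0, 0, 0, 1], [0, 0, 0.03, 0, 0, 0, 1], [0, 0, 0, 0, 0, 0, 1], [0, 0, 0, 0, 0, 0, 1]]]'

```text
time: 21.27
ee_pos: [0.4462, -0.1812, 0.2026]
ee_rot: [-3.14, 0.091, 0.002]
force: [-2.1, -0.1, 4.0]
gripper_width: -0.0001
```

Request:
step_arm --deltas '[[[0, 0, 0.03, 0, 0, 0, 1], [0, 0, 0.03, 0, 0, 0, 1], [0, 0, 0.02, 0, 0, 0, 1], [0, 0, 0, 0, 0, 0, 1], [0, 0, 0, 0, 0, 0, 1]]]'

```text
time: 21.68
ee_pos: [0.4461, -0.1811, 0.2006]
ee_rot: [-3.14, 0.091, 0.002]
force: [-3.1, -0.2, 3.2]
gripper_width: 0.0001
```

```bash
python3 - <<'E'
from bench import robot
from h import *
for n in ('side','wrist'): cv2.imwrite(f'pics/{n}10.png',robot.read_camera(n)[:,:,::-1])
im=cv2.imread('pics/side10.png')
cv2.imwrite('pics/side10z.png',cv2.resize(im[180:430,240:500],None,fx=3,fy=2.4,interpolation=cv2.INTER_CUBIC))
E
```

```text
(no output)
```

View pics/side10z.png

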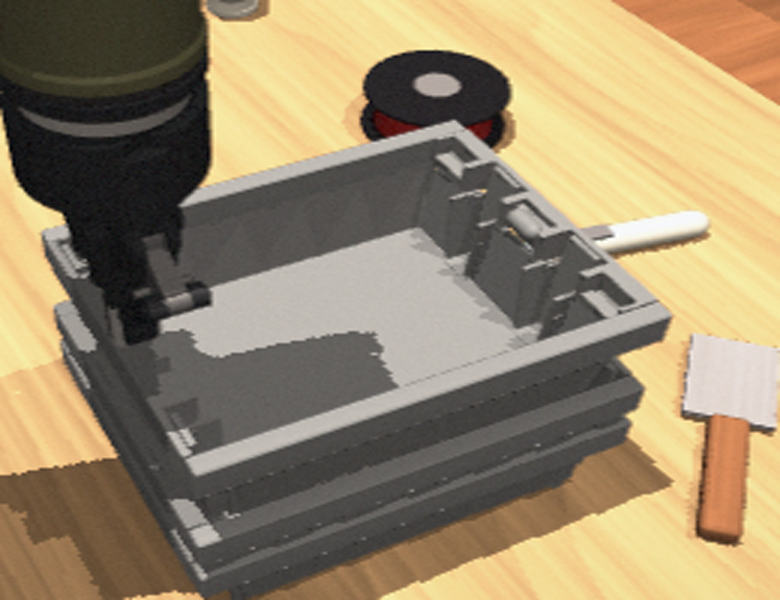

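View pics/wrist10.png

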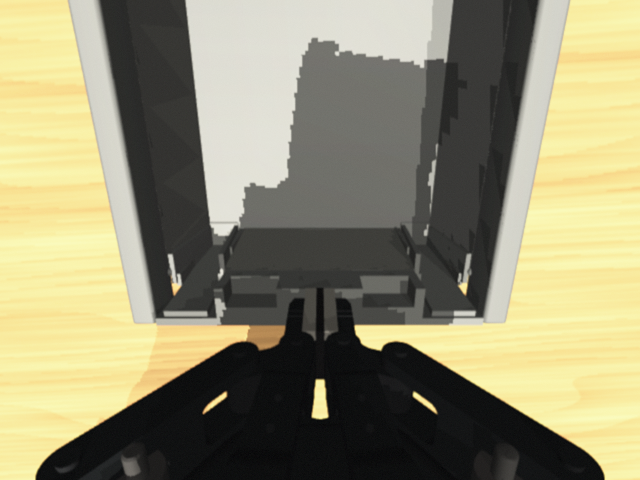

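Request:
step_arm --deltas '[[[-0.04, 0, 0.03, 0, 0, 0, 1], [-0.02, 0, 0.03, 0, 0, 0, 1], [0, 0, 0.03, 0, 0, 0, 1], [0, 0, 0, 0, 0, 0, 1], [0, 0, 0, 0, 0, 0, 1]]]'

```text
time: 22.2
ee_pos: [0.4458, -0.1812, 0.1987]
ee_rot: [3.14, -0.09, 0.002]
force: [-2.3, -0.0, 4.8]
gripper_width: -0.0
```

Request:
step_arm --deltas '[[[-0.01, 0, 0.03, 0, 0, 0, 1], [-0.01, 0, 0.03, 0, 0, 0, 1], [0, 0, 0.02, 0, 0, 0, 1], [0, 0, 0, 0, 0, 0, 1], [0, 0, 0, 0, 0, 0, 1]]]'

```text
time: 22.62
ee_pos: [0.4455, -0.1812, 0.1976]
ee_rot: [3.14, -0.09, 0.003]
force: [-2.6, 0.9, 14.8]
gripper_width: 0.0001
```

Request:
step_arm --deltas '[[[0, 0, 0.01, 0, 0, 0, 1], [0, 0, 0, 0, 0, 0, 1], [0, 0, 0, 0, 0, 0, 1], [0, 0, 0, 0, 0, 0, 1], [0, 0, 0, 0, 0, 0, 1]]]'

```text
time: 23.03
ee_pos: [0.4455, -0.1812, 0.1975]
ee_rot: [3.14, -0.09, 0.003]
force: [-3.3, 1.7, 16.1]
gripper_width: -0.0004
```

Request:
step_arm --deltas '[[[0, 0, 0.01, 0, 0, 0, 1], [0, 0, 0, 0, 0, 0, 1], [0, 0, 0, 0, 0, 0, 1], [0, 0, 0, 0, 0, 0, 1], [0, 0, 0, 0, 0, 0, 1]]]'

```text
time: 23.45
ee_pos: [0.4454, -0.1812, 0.1975]
ee_rot: [3.14, -0.09, 0.004]
force: [-4.0, 1.1, 18.1]
gripper_width: -0.0001
```

Request:
step_arm --deltas '[[[0, 0, -0.05, 0, 0, 0, 1], [0, 0, -0.1, 0, 0, 0, 1], [0, 0, -0.3, 0, 0, 0, 1], [0, 0, -0.6, 0, 0, 0, 1], [0, 0, -0.9, 0, 0, 0, 1]]]'

```text
time: 23.87
ee_pos: [0.4441, -0.1807, 0.2442]
ee_rot: [-3.139, 0.09, 0.005]
force: [-0.6, -1.0, -0.2]
gripper_width: 0.0
```

Request:
step_arm --deltas '[[[0, 0, -0.9, 0, 0, 0, 1], [0, 0, -0.9, 0, 0, 0, 1], [0, 0, -0.9, 0, 0, 0, 1], [0, 0, -0.5, 0, 0, 0, 1], [0, 0, 0, 0, 0, 0, 1]]]'

```text
time: 24.28
ee_pos: [0.4468, -0.1816, 0.3276]
ee_rot: [3.138, -0.09, 0.011]
force: [0.7, -0.8, -0.8]
gripper_width: -0.0001
```

```bash
python3 - <<'E'
from bench import robot
from h import *
s=robot.observe();print(s['ee_pos']); np.savez('w11.npz',p=s['ee_pos'],r=s['ee_rot'])
for n in ('side','wrist'): cv2.imwrite(f'pics/{n}11.png',robot.read_camera(n)[:,:,::-1])
im=cv2.imread('pics/side11.png')
cv2.imwrite('pics/side11z.png',cv2.resize(im[180:430,240:500],None,fx=3,fy=2.4,interpolation=cv2.INTER_CUBIC))
E
```

```text
[ 0.44679173 -0.18161498  0.32764708]
```

View pics/side11z.png

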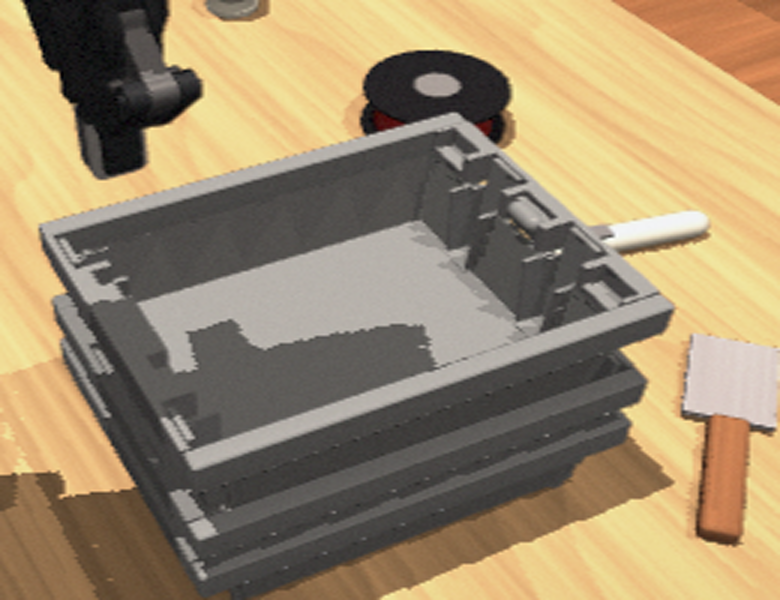

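View pics/wrist11.png

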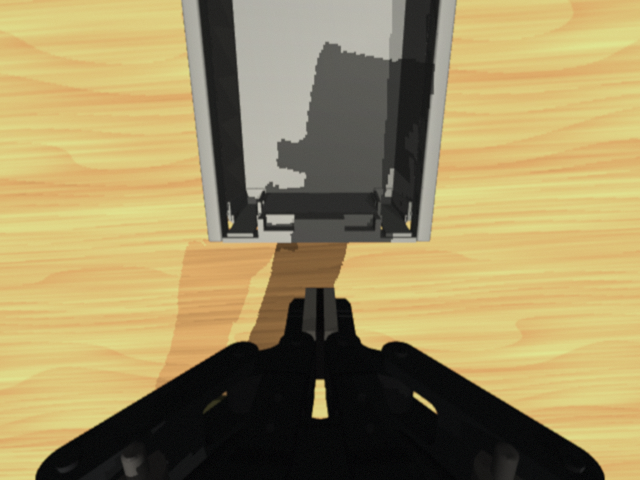

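Request:
step_arm --deltas '[[[0.7, 0, -0.5, 0, 0, 0, 1], [0.8, 0, -0.6, 0, 0, 0, 1], [0.8, 0, -0.6, 0, 0, 0, 1], [0.7, 0, -0.5, 0, 0, 0, 1], [0.3, 0, -0.3, 0, 0, 0, 1]]]'

```text
time: 24.8
ee_pos: [0.5294, -0.1855, 0.3869]
ee_rot: [-3.14, 0.089, -0.001]
force: [-0.3, 0.7, 0.5]
gripper_width: 0.0001
```

Request:
step_arm --deltas '[[[0, 0, 0, 0, 0, 0, 1], [0, 0, 0, 0, 0, 0, 1], [0, 0, 0, 0, 0, 0, 1], [0, 0, 0, 0, 0, 0, 1], [0, 0, 0, 0, 0, 0, 1]]]'

```text
time: 25.22
ee_pos: [0.5261, -0.1859, 0.3866]
ee_rot: [-3.14, 0.091, 0.003]
force: [0.1, 0.0, 0.2]
gripper_width: -0.0
```

```bash
python3 - <<'E'
from bench import robot
from h import *
s=robot.observe();print(s['ee_pos'],s['ee_rot'],s['dq']); np.savez('w12.npz',p=s['ee_pos'],r=s['ee_rot'])
cv2.imwrite(f'pics/wrist12.png',robot.read_camera('wrist')[:,:,::-1])
E
```

```text
[ 0.52610424 -0.18587841  0.38656893] [-3.14004459e+00  9.11084060e-02  2.97068483e-03] [-0.00138532 -0.0030537  -0.00097264 -0.01145219 -0.00169574  0.00134589
  0.00096746]
```

View pics/wrist12.png

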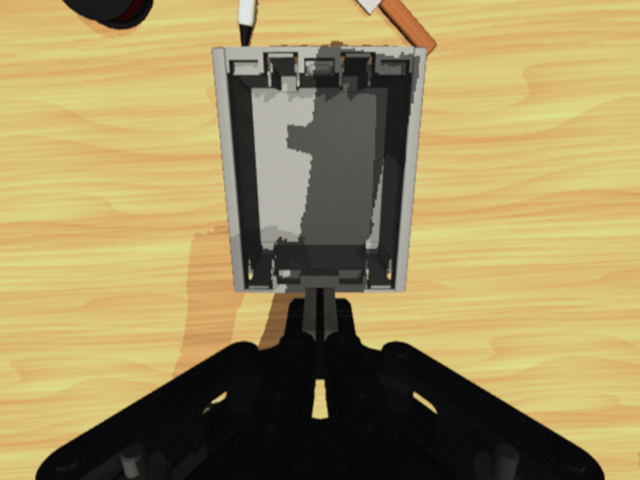

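```bash
cat >> h.py <<'E'
def lines4(im,L,Rr,T,B):
    # each: (range, lo, hi) first low-saturation pixel scanning from outside, sub-pixel by linear crossing
    sat=cv2.GaussianBlur((im.max(2).astype(np.float32)-im.min(2)),(0,0),.8)
    def cross(v,th=45):
        j=np.argmax(v<th); 
        return None if v[j]>=th or j==0 else j-1+(v[j-1]-th)/(v[j-1]-v[j])
    out=[]
    for k,(rg,lo,hi) in zip('LRTB',(L,Rr,T,B)):
        P=[]
        for r in rg:
            v={'L':lambda:sat[r,lo:hi],'R':lambda:sat[r,lo:hi][::-1],'T':lambda:sat[lo:hi,r],'B':lambda:sat[lo:hi,r][::-1]}[k]()
            s=cross(v)
            if s is None: continue
            q={'L':lo+s,'T':lo+s,'R':hi-1-s,'B':hi-1-s}[k]; P.append((q,r) if k in'LR' else (r,q))
        P=np.array(P,np.float32); v=cv2.fitLine(P,cv2.DIST_WELSCH,0,.01,.01).ravel(); res=(P-v[2:])@np.array([-v[1],v[0]])
        print(k,len(P),'rms-med',np.median(abs(res))); out.append(v)
    def X(v,x):
        k=np.linalg.solve(np.c_[v[:2],-x[:2]],x[2:]-v[2:]); return v[2:]+k[0]*v[:2]
    return out,X
E
python3 - <<'E'
from bench import robot
from h import *
np.set_printoptions(precision=2,suppress=True)
im=cv2.imread('pics/wrist12.png'); d=np.load('w12.npz'); c=cam(robot.camera_model('wrist'),(d['p'],d['r']))
(l,r,t,b),X=lines4(im,(range(70,280,3),195,260),(range(70,280,3),380,450),([*range(262,350,3)],30,70),([*range(245,298,3),*range(345,400,3)],275,305))
# OBJ order: (-117,-92),(117,-92),(117,92),(-117,92); x+ up in image, y+ left
co=np.array([X(b,r),X(t,r),X(t,l),X(b,l)]); print(co)
print(pnp(c,co))
for z in (.185,.19): 
    P=ray(c,co,z)[:,:2]*1000; print(z,P.mean(0),np.linalg.norm(np.roll(P,-1,0)-P,axis=1))
E
```

```text
L 70 rms-med 0.053269744
R 70 rms-med 0.05747883
T 30 rms-med 0.14595617
B 32 rms-med 0.11806984
[[404.34 291.54]
 [426.79  45.28]
 [211.05  46.49]
 [234.55 292.  ]]
(array([ 551.17, -186.48,  187.3 ]), np.float64(-3.181247860176269), array([ 0.32, -0.14]))
0.185 [ 550.4  -186.46] [236.66 184.57 236.37 184.27]
0.19 [ 551.32 -186.52] [233.04 181.75 232.76 181.45]
```

```bash
python3 - <<'E'
from bench import robot
from h import *
np.set_printoptions(precision=2,suppress=True)
im=cv2.imread('pics/w2.png'); d=np.load('w2.npz'); c=cam(robot.camera_model('wrist'),(d['p'],d['r']))
(l,r,t,b),X=lines4(im,(range(95,210,3),295,335),(range(95,290,3),470,545),(range(330,515,3),60,90),([*range(330,405,3),*range(450,475,3)],300,330))
co=np.array([X(b,r),X(t,r),X(t,l),X(b,l)]); print(co); print('w2 table',pnp(c,co))
im=cv2.imread('pics/w1.png'); d=np.load('w1.npz'); c=cam(robot.camera_model('wrist'),(d['p'],d['r']))
(l,r,t,b),X=lines4(im,(range(115,250,3),165,230),(range(105,235,3),415,443),(range(200,425,3),80,112),(range(225,420,3),260,300))
# x+ is right (world +x): order (-117,-92)->bottom-left...
co=np.array([X(b,l),X(b,r),X(t,r),X(t,l)]); print(co); print('w1 full',pnp(c,co))
E
```

```text
L 39 rms-med 0.10828389
R 65 rms-med 0.04951939
T 62 rms-med 0.04825196
B 29 rms-med 0.040030915
[[485.19 313.55]
 [528.59  74.57]
 [313.56  74.86]
 [314.5  313.43]]
w2 table (array([483.06, 241.21,  78.2 ]), np.float64(168.99129101045278), array([0.29, 0.  ]))
L 45 rms-med 0.111377046
R 44 rms-med 0.07474995
T 75 rms-med 0.046375647
B 65 rms-med 0.063644156
[[209.23 283.11]
 [430.29 273.96]
 [441.38  86.94]
 [179.45 100.03]]
w1 full (array([ 549.32, -187.99,  129.2 ]), np.float64(-3.253078324704815), array([ 0.1 , -0.35]))
```

```bash
python3 - <<'E'
from bench import robot
from h import *
im=cv2.imread('pics/side11.png')
a=cv2.resize(im[355:435,285:345],None,fx=6.6,fy=7,interpolation=cv2.INTER_CUBIC); b=cv2.resize(im[290:370,420:480],None,fx=6.6,fy=7,interpolation=cv2.INTER_CUBIC)
c=cam(robot.camera_model('side'))
o=np.hstack([a,b])
cc=corners((550.5,-187),-3.2,0)
for off,sx,k,x0,y0 in ((0,0,0,285,355),(396,0,1,420,290)):
    for z,col in ((.189,(0,0,255)),(.123,(0,255,0)),(.182,(255,0,0)),(.116,(255,255,0))):
        p=cc[k].copy();p[2]=z; q=proj(c,p)[0]; print(k,z,q); cv2.circle(o,(int((q[0]-x0+.5)*6.6+off),int((q[1]-y0+.5)*7)),4,col,-1)
cv2.imwrite('pics/gap.png',o)
E
```

```text
0 0.189 [302.94019468 375.7967332 ]
0 0.123 [304.77748835 404.02446035]
0 0.182 [303.1489784  379.00443488]
0 0.116 [304.95640503 406.77329208]
1 0.189 [464.76595186 307.24158574]
1 0.123 [455.63425547 336.99862075]
1 0.182 [463.73616331 310.59730989]
1 0.116 [454.73654635 339.92394378]
```

View pics/gap.png

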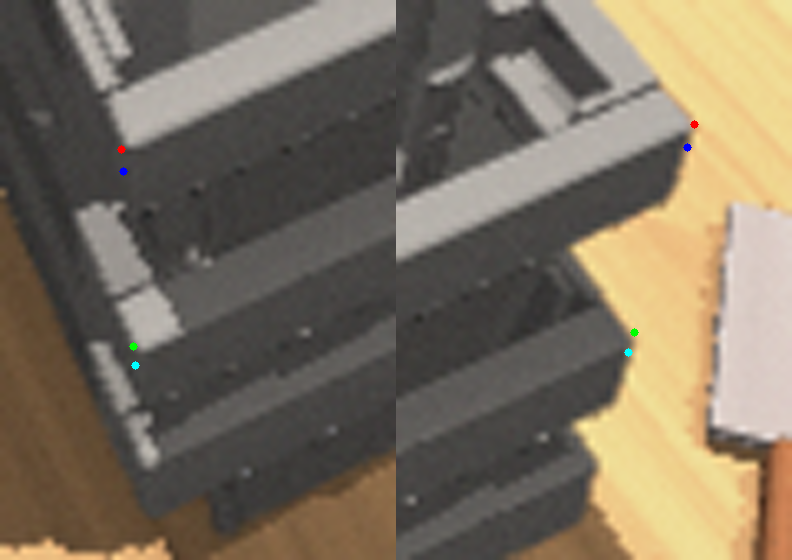

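```bash
python3 -c "
from bench import robot
print(robot.observe()['force']); print(robot.close_job())"
```

```text
[ 0.52797531 -0.69135952  0.67854331]
the job is handed in; nothing more can be done
None
```

The empty tote is stacked half a turn round on the full one and looks fully home and level. I handed the job in at about 25 s of the 64 s allowed; no verdict was reported.

**What I did:** I gripped the empty tote by its long-side rim at 80 N, lifted it, turned it about 172° and lowered its feet into the saddles. After letting go, I pressed the latch end with shut fingers. The push first dropped from 4.7 N to 3.2 N, below the 6 to 13 N quoted for the latch. It then came up against a hard stop, and I stopped at 18 N.

**Last checks:**
- **Height under the push:** the latch-end rim stood at about 180.5 mm, against 182 mm expected with everything fully down.
- **Level:** the wrist camera showed a tilt of 0.3°. The same measurement gave 0.3° for the empty tote while it stood on the table, so the real tilt is close to zero. An unlatched end would show at least 1.3°.
- **Position:** the centre of the rim lies about 1 to 2 mm from the full tote's first measured centre.
- **Stack:** the side view shows it upright, and the arm stands clear.

**Less certain:** the side view gave about 68 mm between the two rims at the latch end and 67 mm at the far end, against 66 mm nominal. That reading is only good to about 2 mm, so it rules out an unlatched end but cannot confirm the 1.5 mm limit.

I did not re-measure the bystanders or the stack's own position at the end. They looked unmoved where visible; the pictures at the end did not show the bust clearly.

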